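Load and start the gas cleaning station

TASK

Get the gas cleaning station ready and start it: throw the isolator handle from on (bar) to off (ring), and only then balance every sensor housing upright on the crown of a domed rest of its own, window up, and screw the brass gas elbow on clockwise until its outlet points at the white mark without going past it. When all that is done, throw the isolator back to on; never handle a housing or the elbow while it is on, and leave the tape, screwdriver and jar where they are.

Things in the scene. Friction and masses are not known exactly. Their poses are not given: they have to be found in the camera images.
- isolator (a joint): angle of the isolator's dark steel handle: 0 = on (handle leans towards the white raised bar, the -x end of the isolator box), 1.2 = off (leans towards the white raised ring, the +x end). It is weighted and over-centre: let go, it falls to the nearer end from the middle (0.6), held at the ends by about 0.06 N m, 1.2 N at 50 mm from the pivot; there is an end stop at 0 and at 1.2
- handle_pivot (a point): the handle's pivot, midway along the isolator, 45 mm above the bench; its axes are those of the isolator box (x from the bar, on, to the ring, off; z up). The handle turns about this point's y axis. The fixed grey box is 150 (x) by 80 (y) mm and 40 mm high
- handle_tip (a point): middle of the top end of the handle, 70 mm from the pivot; the handle is a dark steel bar 18 mm thick in the direction it swings and 30 mm wide
- gas_elbow (a joint): how far the brass elbow has been screwed on, rad, growing clockwise seen from above; its outlet points exactly at the white mark at 3.6. It stops at 0 (last thread) and 5.2; the thread is stiff (0.12 N m), stays where it is left, and sinks 2 mm a turn
- elbow_grip (a point): on the stub's vertical axis, in the elbow's square brass body (26 by 26 mm, 42 mm high), 16 mm below its top and about 76 mm above the bench; x points out along the outlet, z up; the two flat sides facing y are free to be gripped
- elbow_outlet (a point): centre of the elbow's outlet mouth, 58 mm out from the stub's axis, at the end of a level pipe 19 mm across, about 74 mm above the bench
- gas_mark (a point): the white raised bar (22 by 6 mm, 3 mm high) on the fixed base plate of the stub (plate 150 by 120 mm, 8 mm high), 61 mm out from the stub's axis; x points away from the axis
- rest1_top (a point): crown of a fixed white domed rest: a spherical cap of radius 60 mm, 20 mm high and 89 mm across, on the bench
- rest2_top (a point): crown of a fixed white domed rest: a spherical cap of radius 60 mm, 20 mm high and 89 mm across, on the bench
- rest3_top (a point): crown of a fixed white domed rest: a spherical cap of radius 60 mm, 20 mm high and 89 mm across, on the bench
- housing1_c (a point): centre of a loose aluminium sensor housing, a square block 54 by 54 mm and 22 mm high, about 0.15 kg, round glass window on top (z up, x and y normal to its sides); the housings are alike. None if absent from the start
- housing2_c (a point): centre of a loose aluminium sensor housing, a square block 54 by 54 mm and 22 mm high, about 0.15 kg, round glass window on top (z up, x and y normal to its sides); the housings are alike. None if absent from the start
- housing3_c (a point): centre of a loose aluminium sensor housing, a square block 54 by 54 mm and 22 mm high, about 0.15 kg, round glass window on top (z up, x and y normal to its sides); the housings are alike. None if absent from the start
- housing1: the same housing as housing1_c, origin at the centre of its underside
- housing2: the same housing as housing2_c, origin at the centre of its underside
- housing3: the same housing as housing3_c, origin at the centre of its underside
- tape: roll of yellow tape, 90 mm across, 19 mm high, lying flat: a bystander
- driver: screwdriver lying on the bench: a bystander
- jar: closed jar 60 mm across and 90 mm high: a bystander

How it is judged (in metres and radians):
On the way, in this order (a step that is already met when the one before it is completed fails the run):
1. the isolator is off (value of joint isolator above 1.08 rad), for 0.2 s.
2. with the isolator still off, every housing stands balanced on a rest and the elbow's outlet points at the mark (value of joint isolator above 1.08 rad and (horizontal distance between housing1_c and rest1_top below 0.01 m or horizontal distance between housing1_c and rest2_top below 0.01 m or horizontal distance between housing1_c and rest3_top below 0.01 m) and height (world z) of housing1_c between 0.028 and 0.036 m and angle between each of housing1_c, housing2_c, housing3_c's own z axis and vertical below 0.15 rad and (horizontal distance between housing2_c and rest1_top below 0.01 m or horizontal distance between housing2_c and rest2_top below 0.01 m or horizontal distance between housing2_c and rest3_top below 0.01 m) and height (world z) of housing2_c between 0.028 and 0.036 m and (horizontal distance between housing3_c and rest1_top below 0.01 m or horizontal distance between housing3_c and rest2_top below 0.01 m or horizontal distance between housing3_c and rest3_top below 0.01 m) and height (world z) of housing3_c between 0.028 and 0.036 m and value of joint gas_elbow between 3.48 and 3.72 rad), for 0.3 s.
3. the isolator is back on (value of joint isolator below 0.12 rad), for 0.2 s.
At the end, for the whole second after the job is handed in: The isolator is on (within 0.12 rad of its stop), the elbow's outlet points at the mark within 0.12 rad (screw angle 3.48 to 3.72), and every housing present rests still on a domed rest, its centre within 10 mm of the crown in plan and 28 to 36 mm above the bench, and within 0.15 rad of upright (value of joint isolator below 0.12 rad and value of joint gas_elbow between 3.48 and 3.72 rad and (horizontal distance between housing1_c and rest1_top below 0.01 m or horizontal distance between housing1_c and rest2_top below 0.01 m or horizontal distance between housing1_c and rest3_top below 0.01 m) and height (world z) of housing1_c between 0.028 and 0.036 m and angle between each of housing1_c, housing2_c, housing3_c's own z axis and vertical below 0.15 rad and (horizontal distance between housing2_c and rest1_top below 0.01 m or horizontal distance between housing2_c and rest2_top below 0.01 m or horizontal distance between housing2_c and rest3_top below 0.01 m) and height (world z) of housing2_c between 0.028 and 0.036 m and (horizontal distance between housing3_c and rest1_top below 0.01 m or horizontal distance between housing3_c and rest2_top below 0.01 m or horizontal distance between housing3_c and rest3_top below 0.01 m) and height (world z) of housing3_c between 0.028 and 0.036 m and linear speed of each of housing1, housing2, housing3 below 0.02 m/s and angular speed of each of housing1, housing2, housing3 below 0.25 rad/s); the robot touches nothing.
It fails at once if the elbow is screwed more than 0.25 rad past the mark (value of joint gas_elbow above 3.85 rad).
It fails at once if a housing or the elbow is handled (more than 1 N from the fingers) while the isolator is on (value of joint isolator below 0.3 rad and (contact force between the fingers and housing1 above 1 N or contact force between the fingers and housing2 above 1 N or contact force between the fingers and housing3 above 1 N or contact force between the fingers and gas_elbow above 1 N)).
It fails at once if the tape, screwdriver or jar is shifted more than 30 mm (distance of any of tape, driver, jar from where it was at the start of the episode above 0.03 m).
Of housing1, housing2, housing3 only 2 to 3 are there at a start; the rules pass over those that are not, and their reading is None.
At some moment in a run one of housing1, housing2, housing3 may be knocked a few centimetres aside while the robot is not near it.
Once in a run the grip may slacken for a moment while it holds something.
It also fails if it takes over 210 s, if anything falls off the work surface, if the arm or the gripper's body presses on something with over 40 N, if the wrist force passes 120 N, or if a joint passes its speed limit or range.

ROBOT

A 6-joint arm with a two-finger parallel gripper is mounted at the origin on the work surface. World frame = base frame: x ahead of the robot, y to its left, z up, the work surface at z = 0. Lengths are in mm, angles in rad, forces in N, time in s.
With the tool pointing down it reaches from about 350 to 875 mm from the base axis. Payload 4.2 kg.
Tool frame: the origin (TCP) lies on the centre line of the jaws, within the pads' length; the fingertips stand 25 mm ahead of it and the grasp point (between the pads) lies 6 mm ahead of it; z points along the fingers, y is the direction in which the jaws open and shut (so a half turn about z gives the same grasp; the last joint's range is limited). The gripper opens to 85 mm and grips with 20 to 120 N. Pads are 22 mm wide; open, the fingers measure 114 mm over their backs; the gripper's body (76 mm by 85 mm) begins 54 mm behind the grasp point. The pads swing forward as they close: fully open they stand 13 mm farther back than shut.
Start: joints at [-0.945, 0.385, 0.008, 0, -1.194, -0.259], TCP at [224.158, -583.397, 256.312] pointing down, gripper open.
Joint ranges: [-3.14, 3.14], [-1.21, 2.06], [-1.07, 1.41], [-3.16, 2.05], [-2.99, -0.16], [-3.1, 3.1]. Speed limits (rad/s): [2.79, 2.79, 3.14, 3.14, 3.14, 3.14].

INTERFACE

Orientations are given as a unit quaternion [x, y, z, w].
In Python, from bench import arm gives the robot as it stands.
- The arm moves only by the tool drive_tool, never from a script. Its argument "plan" is a list of rows, each a list of 2 entries, a list of its own where there are three numbers: the shift along the tool's x, y, z in m, then the turn about the tool's z in degrees. A call has 1 to 12 rows; each row shifts and turns the commanded pose from where the row before left it, along the tool's axes as they then stand; what a row does not reach is not made up. A row lasts 1/8 s, in which the tool goes at most 62.5 mm and 10.7 degrees, less where a joint would pass 70% of its speed; a pose out of reach is approached as far as the arm can. A call with a gripper value outside its range is refused whole. "fingers" is the closure, from -1 (fully open) to 1 (shut), so that 0 is half open, set as the call begins (left out, the last holds). The fingers move at their own pace and stop on an object; the grip force is fixed at half the most. Time passes only in rows, so rows that do not move let the fingers close. It gives the time, the measured TCP pose, the force and the opening at its end, in the units of the state.
- arm.read_state(): the state, without advancing time (a new reading comes with each control period).
- arm.get_image(name): name is "side" or "top"; returns a dict with "image" (420x560x3 uint8, red, green, blue), "K" (3x3 intrinsics, pixels), "R" (3x3) and "t" (3): a world point X has camera coordinates R X + t. Camera axes: x right, y down, z forward; pixel columns grow to the right and rows downward; lengths in mm; the calibration is good to about 2 mm. A picture is of the moment at which its call begins. There is no depth.
- arm.job_done(): hands the job in, once; it reports no verdict.
The state is a dict: "clock": time; "joints": joint angles; "joint_vel": joint speeds; "joint_efforts": joint torques, N m; "position": TCP position; "ee_rot": TCP orientation; "contact_force": force on the tool from outside, world axes, zero at the start; "wrist_torque": the same for the moment, N m; "gripper_width": finger opening in mm.
Only numpy, scipy, OpenCV 4.12 (cv2) and the standard library are available. Lean on these libraries where they do the work, as an engineer would, in place of code of your own. Each camera call takes 0.05 s, during which the arm holds its last target.

## Working session

There is one attempt and no reset: what is moved stays moved. The work goes in short steps, Python scripts to look and compute and a tool call to move; the robot and the scene stay as the last step left them, time stands still between calls to the robot, and variables do not carry over. Pictures are saved under pics/ and viewed, and the job is handed in when it is done.

Besides the shell and the picture viewer there is one more tool, called by a JSON object that holds its "fn" and its "kwargs", one argument or row to a line. drive_tool: Moves the arm, as the interface text tells. Its arguments: {"type":"object","properties":{"plan":{"type":"array"},"fingers":{"type":"number"}},"required":["plan"]}

```bash
mkdir -p pics; ls; python3 - <<'E'
from bench import arm
import cv2
s=arm.read_state()
print({k:s[k] for k in('clock','position','ee_rot','gripper_width')})
for n in('side','top'):
    d=arm.get_image(n); cv2.imwrite(f'pics/{n}0.png',cv2.cvtColor(d['image'],cv2.COLOR_RGB2BGR)); print(n,d['K'],d['R'],d['t'])
E
```

```text
pics
{'clock': 0.0, 'position': array([ 223.99729535, -582.91013941,  255.21230721]), 'ee_rot': array([-1.82290813e-01,  9.83244042e-01,  1.07292656e-03, -2.48718359e-04]), 'gripper_width': 85.39952635481912}
side [[421.31601033   0.         278.34952827]
 [  0.         421.31601033 209.06480451]
 [  0.           0.           1.        ]] [[-0.95787646 -0.28644908  0.02048436]
 [-0.17177306  0.51431825 -0.84022066]
 [ 0.23014495 -0.80834625 -0.54185758]] [ 603.18310271  202.55256871 1023.00616594]
top [[510.30907401   0.         282.40959178]
 [  0.         510.30907401 209.8092842 ]
 [  0.           0.           1.        ]] [[-8.86650269e-02 -9.96061500e-01 -4.40210805e-05]
 [-9.74804265e-01  8.67818827e-02 -2.05488562e-01]
 [ 2.04683066e-01 -1.81767370e-02 -9.78659516e-01]] [  27.40005789  638.42187595 1294.49596801]
```

View pics/side0.png

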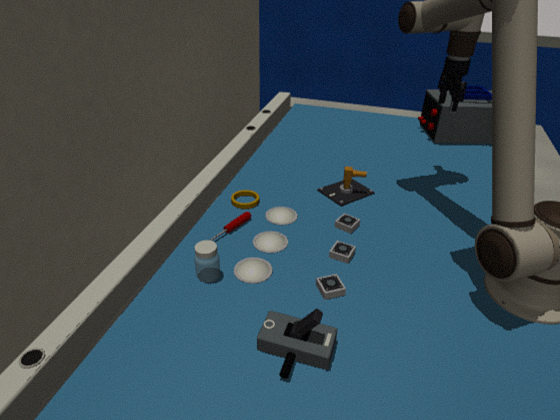

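View pics/top0.png

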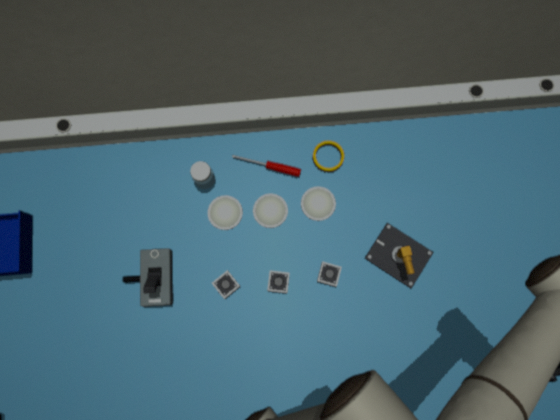

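Three housings, three rests, isolator at left, elbow at right in the top view. I'll zoom in to measure.

```bash
cat > h.py <<'E'
from bench import arm
import cv2,numpy as np
from scipy.spatial.transform import Rotation as Rn
np.set_printoptions(precision=2,suppress=True)
def shot(n,tag,box=None,s=4):
    d=arm.get_image(n); im=cv2.cvtColor(d['image'],cv2.COLOR_RGB2BGR)
    cv2.imwrite(f'pics/{tag}_full.png',im)
    if box:
        x0,y0,x1,y1=box; c=cv2.resize(im[y0:y1,x0:x1],None,fx=s,fy=s,interpolation=cv2.INTER_CUBIC); cv2.imwrite(f'pics/{tag}.png',c)
    return d,im
def plane(d,u,v,z):
    C=-d['R'].T@d['t']; r=d['R'].T@np.linalg.inv(d['K'])@np.array([u,v,1.]); return C+r*(z-C[2])/r[2]
def proj(d,X):
    p=d['K']@(d['R']@np.asarray(X,float)+d['t']); return p[:2]/p[2]
def tri(d1,p1,d2,p2):
    P=[d['K']@np.c_[d['R'],d['t']] for d in(d1,d2)]
    X=cv2.triangulatePoints(P[0],P[1],np.array(p1,float),np.array(p2,float)); return (X[:3]/X[3]).ravel()
E
python3 - <<'E'
from h import *
d,im=shot('top','a1',(115,235,315,315),4)
c=lambda b,n,s=5:cv2.imwrite(f'pics/{n}.png',cv2.resize(im[b[1]:b[3],b[0]:b[2]],None,fx=s,fy=s,interpolation=cv2.INTER_CUBIC))
c((315,180,445,300),'a2')
c((200,180,345,300),'a4')
d,im=shot('side','a3')
c((250,160,380,280),'a5');c((245,270,365,390),'a6')
E
```

```text
(no output)
```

View pics/a1.png

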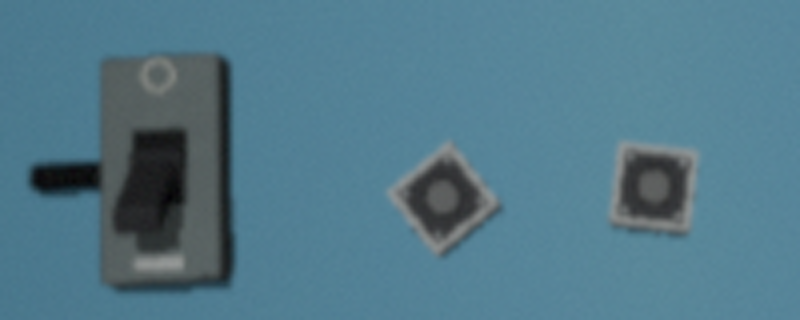

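View pics/a2.png

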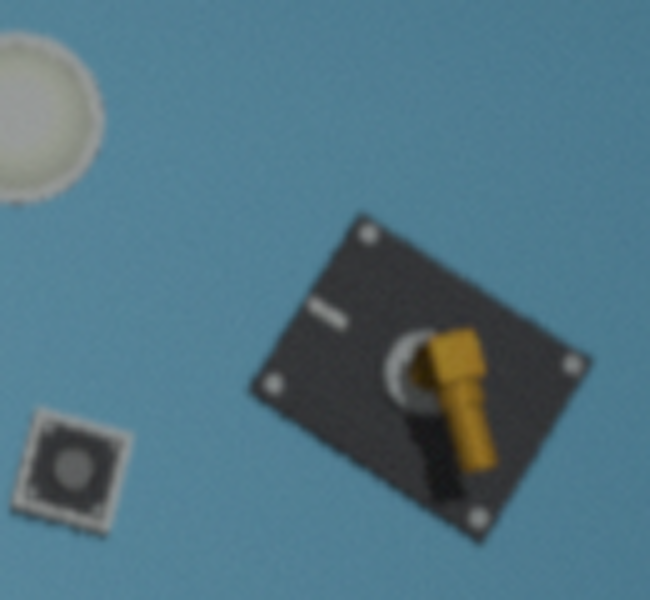

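View pics/a4.png

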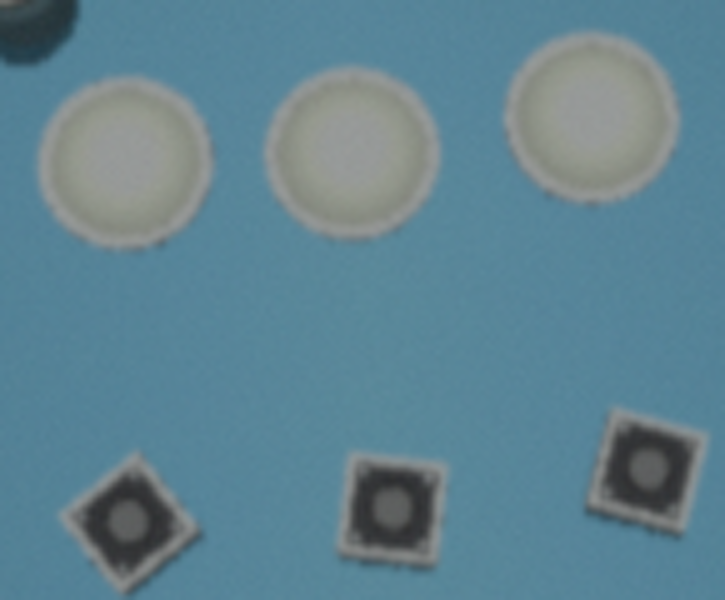

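View pics/a5.png

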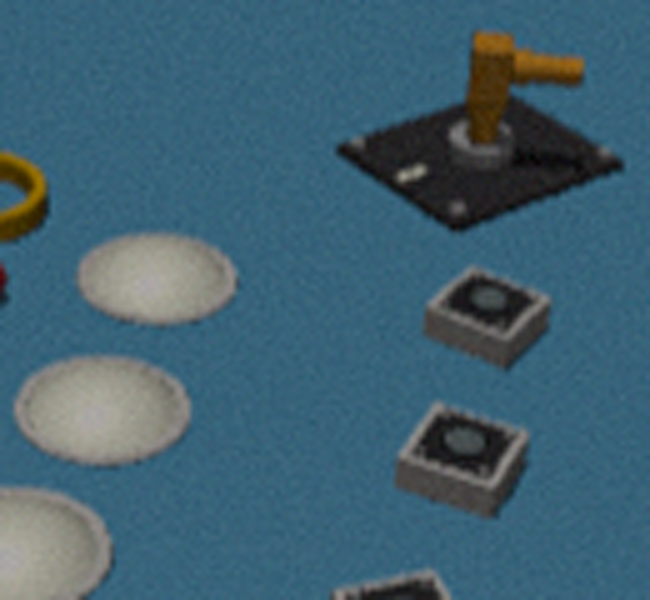

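View pics/a6.png

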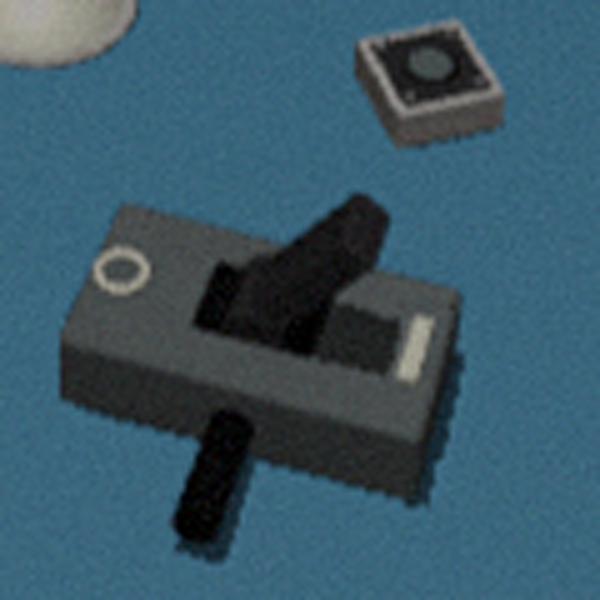

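```bash
cat > m.py <<'E'
from h import *
d=arm.get_image('top'); e=arm.get_image('side')
im=d['image'].astype(int)
def P(pts,o,s,z): return np.array([plane(d,(x+.5)/s-.5+o[0],(y+.5)/s-.5+o[1],z) for x,y in pts])
for n,w,q in(('L',(127,521),[(137,455),(198,527),(125,592),(61,515)]),('M',(391,508),[(352,455),(446,463),(435,562),(339,553)]),('R',(649,467),[(612,410),(706,434),(683,530),(588,508)])):
    c=P(q,(200,180),5,22); W=P([w],(200,180),5,22)[0]
    v=c-np.roll(c,-1,0); a=np.degrees(np.arctan2(v[:,1],v[:,0]))%90
    print(n,W,c.mean(0),'side',np.linalg.norm(v,axis=1),'ang',a, 'inSide',proj(e,W))
# rests
hsv=cv2.cvtColor(d['image'],cv2.COLOR_RGB2HSV)
m=((hsv[...,1]<60)&(hsv[...,2]>120)).astype(np.uint8)
k,l,st,ce=cv2.connectedComponentsWithStats(m)
for i in range(1,k):
    if 500<st[i][4]<2000:
        cs,_=cv2.findContours((l==i).astype(np.uint8),cv2.RETR_EXTERNAL,cv2.CHAIN_APPROX_NONE)
        q=np.array([plane(d,*p,0) for p in cs[0][:,0]])
        A=np.c_[q[:,:2],np.ones(len(q))]; s=np.linalg.lstsq(A,(q[:,:2]**2).sum(1),rcond=None)[0]; c=s[:2]/2
        print('rest',st[i],c,'r',np.sqrt(s[2]+c@c),'inSide',proj(e,[*c,20]))
print('box',P([(103,58),(218,55),(222,280),(101,284)],(115,235),4,40))
print('ring,bar',P([(158,76),(158,262)],(115,235),4,42))
print('plate',P([(363,213),(591,360),(482,542),(250,390)],(315,180),5,8))
print('platescrews',P([(369,234),(573,364),(479,517),(274,384)],(315,180),5,10))
print('mark',P([(328,313)],(315,180),5,11),'elbowtop',P([(458,355)],(315,180),5,92),'outl',P([(481,464)],(315,180),5,74))
E
python3 m.py
```

```text
L [459.85 140.69  22.  ] [459.13 139.    22.  ] side [50.91 51.33 53.74 51.19] ang [36.01 36.78 35.81 33.61] inSide [329.94 283.58]
M [454.21  -0.54  22.  ] [454.08  -1.6   22.  ] side [50.71 52.91 51.42 52.54] ang [80.07 78.4  79.62 77.61] inSide [342.04 248.99]
R [ 463.7  -140.46   22.  ] [ 462.02 -139.34   22.  ] side [52.05 52.98 51.93 54.24] ang [70.53 70.15 71.93 70.3 ] inSide [346.68 220.07]
rest [301 186  35  35 952] [ 662.72 -131.5 ] r 48.20013509394061 inSide [280.49 210.48]
rest [253 193  35  35 957] [654.36   4.08] r 48.11939220262941 inSide [269.49 236.48]
rest [208 195  35  35 961] [660.16 130.7 ] r 48.14262401978382 inSide [252.   264.62]
rest [510 317  50  81 720] [ 230.17 -627.22] r 90.62341527421421 inSide [429.17 161.8 ]
rest [338 388  57  32 960] [ 101.04 -197.31] r 49.664650970462034 inSide [476.98 232.66]
box [[570.46 358.32  40.  ]
 [565.66 281.6   40.  ]
 [417.33 285.39  40.  ]
 [421.78 364.33  40.  ]]
ring,bar [[554.82 321.64  42.  ]
 [432.55 326.18  42.  ]]
plate [[ 589.88 -316.33    8.  ]
 [ 497.66 -429.93    8.  ]
 [ 405.19 -356.68    8.  ]
 [ 497.86 -242.05    8.  ]]
platescrews [[ 577.55 -317.64   10.  ]
 [ 496.16 -419.19   10.  ]
 [ 418.51 -356.44   10.  ]
 [ 499.76 -255.14   10.  ]]
mark [[ 535.78 -289.27   11.  ]] elbowtop [[ 497.95 -336.46   92.  ]] outl [[ 442.65 -345.05   74.  ]]
```

```bash
cat > r.py <<'E'
from h import *
for n in('top','side'):
    d=arm.get_image(n)
    hsv=cv2.cvtColor(d['image'],cv2.COLOR_RGB2HSV)
    m=((hsv[...,1]<90)&(hsv[...,2]>90)).astype(np.uint8)
    k,l,st,ce=cv2.connectedComponentsWithStats(m)
    for i in range(1,k):
        if 300<st[i][4]<1500:
            cs,_=cv2.findContours((l==i).astype(np.uint8),cv2.RETR_EXTERNAL,cv2.CHAIN_APPROX_NONE)
            q=np.array([plane(d,*p,0) for p in cs[0][:,0]])
            A=np.c_[q[:,:2],np.ones(len(q))]; s=np.linalg.lstsq(A,(q[:,:2]**2).sum(1),rcond=None)[0]; c=s[:2]/2
            print(n,st[i],c,'r',np.sqrt(s[2]+c@c), 'resid',np.std(np.linalg.norm(q[:,:2]-c,axis=1)))
f=lambda o,x,y,s=5:((x+.5)/s-.5+o[0],(y+.5)/s-.5+o[1])
for w in(f((250,160),464,439),f((250,160),489,298),f((245,270),433,63)): print('win side',plane(d,*w,22))
print('elbow top side', plane(d,*f((250,160),493,41),92),'mark',plane(d,*f((250,160),411,174),11),'outl',plane(d,*f((250,160),575,71),74))
t=arm.get_image('top')
print('tip tri',tri(t,f((115,235),138,212,4),d,f((245,270),363,215)))
print('iso ring/bar side',plane(d,*f((245,270),122,271),42),plane(d,*f((245,270),416,347),42))
E
python3 r.py
```

```text
top [190 161  23  21 348] [786.95 192.86] r 29.468376148726023 resid 1.862077523964347
top [ 300  186   37   36 1020] [ 662.76 -131.27] r 49.93224201553489 resid 0.7846729418411467
top [ 252  193   37   36 1037] [654.27   4.24] r 50.147506295220126 resid 0.749216854759512
top [ 207  195   36   36 1033] [659.99 131.05] r 49.94909237378367 resid 0.8011423230906797
top [ 140  248   29   58 1024] [500.1  333.82] r 63.90243901569179 resid 15.744080908156759
side [536   0  24  38 841] [-1419.65 -5364.99] r 1318.2037036923873 resid 512.5977340227585
side [290  97 131  21 897] [  598.42 -1197.52] r 201.95136025964243 resid 91.52208597237518
side [265 206  33  19 492] [ 662.8  -137.68] r 49.399778942083906 resid 1.3717676047005665
side [ 489  219   71   45 1384] [ -53.51 -242.73] r 88.55266839314488 resid 24.847801670822992
side [253 231  35  22 630] [654.52  -1.48] r 49.02642317269754 resid 1.0286231204130256
side [234 257  39  27 824] [660.35 125.69] r 49.22025902706162 resid 1.0753816048758975
win side [454.42  -7.65  22.  ]
win side [ 462.39 -145.68   22.  ]
win side [457.89 135.02  22.  ]
elbow top side [ 496.98 -336.44   92.  ] mark [ 534.68 -290.32   11.  ] outl [ 443.26 -347.12   74.  ]
tip tri [459.74 321.48 107.22]
iso ring/bar side [554.96 320.29  42.  ] [431.46 322.09  42.  ]
```

{"fn": "drive_tool", "kwargs": {
  "plan": [
    [[0, 0, 0], 10.5],
    [[0, 0, 0], 10.5],
    [[0, 0, 0], 0],
    [[0, 0, 0], 0]
  ],
  "fingers": 1
}}

```text
clock: 0.95
position: [224.2, -583.4, 256.3]
ee_rot: [-0.001, 1.0, 0.0, 0.0]
contact_force: [0.5, -0.3, 0.4]
gripper_width: 12.4
```

{"fn": "drive_tool", "kwargs": {
  "plan": [
    [[-0.036, 0.037, 0], 0],
    [[-0.036, 0.037, 0], 0],
    [[-0.036, 0.037, 0], 0],
    [[-0.036, 0.037, 0], 0],
    [[-0.036, 0.037, 0], 0],
    [[0, 0.06, 0], 0],
    [[0, 0.06, 0], 0],
    [[0, 0.06, 0], 0],
    [[0, 0.06, 0], 0],
    [[0, 0.06, 0], 0],
    [[0, 0.06, 0], 0],
    [[0, 0.06, 0], 0]
  ],
  "fingers": 1
}}

```text
clock: 2.45
position: [403.7, 23.6, 256.9]
ee_rot: [-0.001, 1.0, 0.0, 0.001]
contact_force: [1.8, 0.5, -0.2]
gripper_width: -0.6
```

{"fn": "drive_tool", "kwargs": {
  "plan": [
    [[0, 0.06, 0], 0],
    [[0, 0.06, 0], 0],
    [[0, 0.06, 0], 0],
    [[0, 0.06, 0], 0],
    [[0, 0.06, 0], 0],
    [[0, 0, 0], 0],
    [[0, 0, 0], 0]
  ]
}}

```text
clock: 3.32
position: [403.6, 321.5, 256.0]
ee_rot: [-0.001, 1.0, -0.0, -0.0]
contact_force: [0.0, 0.5, -0.4]
gripper_width: -0.4
```

{"fn": "drive_tool", "kwargs": {
  "plan": [
    [[0, 0, 0.04], 0],
    [[0, 0, 0.04], 0],
    [[0, 0, 0.04], 0],
    [[0, 0, 0.034], 0],
    [[0, 0, 0], 0],
    [[-0.01, 0, 0], 0],
    [[-0.01, 0, 0], 0],
    [[-0.01, 0, 0], 0],
    [[-0.01, 0, 0], 0],
    [[-0.01, 0, 0], 0]
  ]
}}

```text
clock: 4.58
position: [454.5, 321.6, 102.5]
ee_rot: [-0.0, 1.0, -0.0, -0.0]
contact_force: [-1.4, -0.2, 0.3]
gripper_width: 0.1
```

{"fn": "drive_tool", "kwargs": {
  "plan": [
    [[-0.01, 0, 0], 0],
    [[-0.01, 0, 0], 0],
    [[-0.01, 0, 0], 0],
    [[-0.01, 0, 0], 0],
    [[0, 0, 0], 0],
    [[0, 0, 0], 0]
  ]
}}

```text
clock: 5.32
position: [493.8, 321.6, 102.2]
ee_rot: [-0.0, 1.0, -0.0, -0.0]
contact_force: [-0.3, -0.6, -0.2]
gripper_width: -0.1
```

```bash
python3 - <<'E'
from h import *
shot('side','b1',(225,250,365,390),4)
E
```

```text
(no output)
```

View pics/b1.png

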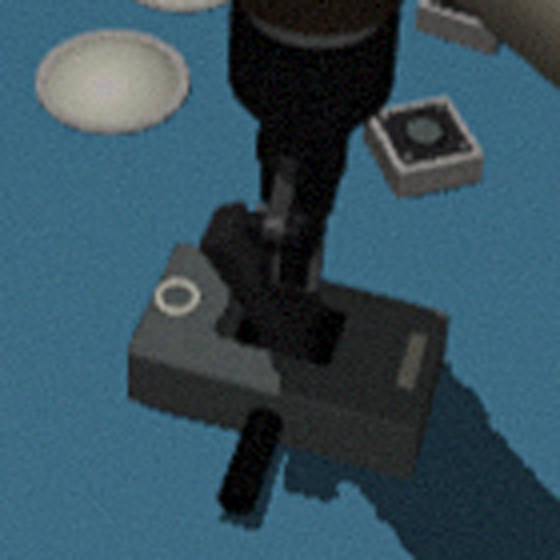

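Handle is leaning to the ring: off. Back off, lift, and re-measure the housings.

{"fn": "drive_tool", "kwargs": {
  "plan": [
    [[0.02, 0, -0.01], 0],
    [[0.01, 0, -0.05], 0],
    [[0, 0, -0.05], 0],
    [[0, 0, -0.05], 0],
    [[0, 0, 0], 0]
  ],
  "fingers": -1
}}

```text
clock: 6.0
position: [464.3, 323.1, 268.1]
ee_rot: [-0.001, 1.0, 0.004, 0.004]
contact_force: [0.1, -0.3, 0.6]
gripper_width: 85.5
```

```bash
cat > hm.py <<'E'
# housings: dark window-plate blobs in the top image, minAreaRect of bright aluminium+plate via blue-background mask
from h import *
def housings(zc=22,verbose=True,lo=350,hi=780,yl=240):
    d,im=shot('top','cur')
    hsv=cv2.cvtColor(d['image'],cv2.COLOR_RGB2HSV)
    m=(hsv[...,1]<115).astype(np.uint8)
    out=[]
    k,l,st,ce=cv2.connectedComponentsWithStats(m,connectivity=4)
    for i in range(1,k):
        if 120<st[i][4]<480:
            c=np.array(ce[i]); w=plane(d,*c,zc)
            if not(lo<w[0]<hi and abs(w[1])<yl): continue
            cs,_=cv2.findContours((l==i).astype(np.uint8),cv2.RETR_EXTERNAL,cv2.CHAIN_APPROX_NONE)
            q=np.array([plane(d,*p,zc)[:2] for p in cs[0][:,0]],np.float32)
            r=cv2.minAreaRect(q); out.append((w,r)); 
            if verbose: print('blob',st[i],'ctr',w[:2],'rect',np.array(r[0]),np.array(r[1]),'ang',round(r[2]%90,1))
    return d,im,out
if __name__=='__main__': housings(); s=arm.read_state(); print(s['position'],s['gripper_width'],s['clock'])
E
python3 hm.py
```

```text
[463.17 322.25 265.14] 85.31733592972404 6.05
```

View pics/cur_full.png

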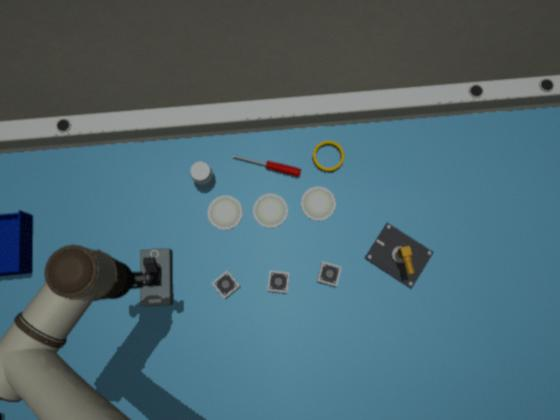

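```bash
python3 - <<'E'
import cv2,numpy as np
im=cv2.imread('pics/cur_full.png');h=cv2.cvtColor(im,cv2.COLOR_BGR2HSV)
print(h[283,215:238]); 
E
sed -i 's/m=(hsv\[...,1\]<115).astype(np.uint8)/m=((hsv[...,1]<95)).astype(np.uint8); m=cv2.morphologyEx(m,cv2.MORPH_CLOSE,np.ones((3,3),np.uint8))/; s/120<st/80<st/' hm.py; python3 hm.py
```

```text
[[ 90   9 108]
 [ 90  10 106]
 [105  13  80]
 [110  13  60]
 [110  27  57]
 [100  14  53]
 [120   4  64]
 [ 75   6  89]
 [120   3  96]
 [ 90   5  97]
 [ 75   5  98]
 [ 90   3  96]
 [ 90   8  99]
 [ 90   6  89]
 [ 75   7  70]
 [113  18  57]
 [120  14  55]
 [113  17  61]
 [120  20  63]
 [100   9  85]
 [ 90   6 120]
 [ 95  11 144]
 [ 98  31 154]]
[462.65 321.6  263.09] 85.33318100672325 6.1
```

```bash
python3 - <<'E'
import cv2,numpy as np
im=cv2.imread('pics/cur_full.png');h=cv2.cvtColor(im,cv2.COLOR_BGR2HSV)
m=(h[...,1]<95).astype(np.uint8)
k,l,st,ce=cv2.connectedComponentsWithStats(m)
print([list(s) for s in st if s[4]>60]); print(h[300,240:250],h[284,239:243])
E
```

```text
[[np.int32(0), np.int32(107), np.int32(560), np.int32(313), np.int32(139991)], [np.int32(0), np.int32(0), np.int32(560), np.int32(154), np.int32(72955)], [np.int32(312), np.int32(139), np.int32(34), np.int32(34), np.int32(122)], [np.int32(316), np.int32(145), np.int32(25), np.int32(23), np.int32(82)], [np.int32(232), np.int32(154), np.int32(70), np.int32(24), np.int32(217)], [np.int32(190), np.int32(161), np.int32(24), np.int32(28), np.int32(507)], [np.int32(300), np.int32(186), np.int32(37), np.int32(36), np.int32(1036)], [np.int32(252), np.int32(192), np.int32(37), np.int32(37), np.int32(1055)], [np.int32(207), np.int32(195), np.int32(37), np.int32(36), np.int32(1045)], [np.int32(365), np.int32(223), np.int32(68), np.int32(65), np.int32(2058)], [np.int32(0), np.int32(244), np.int32(173), np.int32(176), np.int32(14635)], [np.int32(317), np.int32(261), np.int32(25), np.int32(26), np.int32(489)], [np.int32(266), np.int32(269), np.int32(25), np.int32(25), np.int32(504)], [np.int32(211), np.int32(270), np.int32(29), np.int32(30), np.int32(498)]]
[[ 99 111 156]
 [ 99 112 155]
 [ 99 111 156]
 [ 99 110 157]
 [ 99 109 157]
 [100 111 156]
 [ 99 112 157]
 [ 98 114 155]
 [ 99 108 158]
 [ 98 112 155]] [[ 99  75 143]
 [ 99 105 150]
 [ 99 109 155]
 [ 99 113 156]]
```

```bash
cat > hm.py <<'E'
from h import *
def housings(zc=22,verbose=True,lo=350,hi=780,yl=240,tag='cur'):
    d,im=shot('top',tag)
    hsv=cv2.cvtColor(d['image'],cv2.COLOR_RGB2HSV)
    m=((hsv[...,1]<55)&(hsv[...,2]<112)).astype(np.uint8)   # dark plate + window
    m=cv2.morphologyEx(m,cv2.MORPH_OPEN,np.ones((2,2),np.uint8))
    out=[]
    k,l,st,ce=cv2.connectedComponentsWithStats(m,connectivity=4)
    for i in range(1,k):
        if 120<st[i][4]<420:
            c=np.array(ce[i]); w=plane(d,*c,zc)
            if not(lo<w[0]<hi and abs(w[1])<yl): continue
            cs,_=cv2.findContours((l==i).astype(np.uint8),cv2.RETR_EXTERNAL,cv2.CHAIN_APPROX_NONE)
            q=np.array([plane(d,*p,zc)[:2] for p in cs[0][:,0]],np.float32)
            r=cv2.minAreaRect(q); out.append((w,r)); 
            if verbose: print('px',c,st[i][4],'ctr',w[:2],'rect',np.array(r[0]),np.array(r[1]),'ang',round(r[2]%90,1))
    return d,im,out
if __name__=='__main__': housings(); s=arm.read_state(); print(s['position'],s['gripper_width'],s['clock'])
E
python3 hm.py
```

```text
px [330.1  274.43] 259 ctr [ 459.73 -141.91] rect [ 459.95 -141.79] [43.48 43.76] ang 70.0
px [278.89 282.23] 262 ctr [451.22  -3.21] rect [451.87  -3.56] [42.86 42.49] ang 84.9
px [226.16 285.23] 260 ctr [455.78 137.85] rect [456.21 137.77] [43.73 44.04] ang 34.9
[462.57 321.27 261.9 ] 85.48214002633911 6.15
```

{"fn": "drive_tool", "kwargs": {
  "plan": [
    [[0.004, -0.06, 0], 0],
    [[0, -0.06, 0], 0],
    [[0, -0.062, 0], 0],
    [[0, 0, 0.04], -9],
    [[0, 0, 0.04], -9],
    [[0, 0, 0.04], -9],
    [[0, 0, 0.04], -8.5],
    [[0, 0, 0.03], 0],
    [[0, 0, 0], 0],
    [[0, 0, 0], 0]
  ],
  "fingers": -1
}}

```text
clock: 7.4
position: [460.1, 139.8, 72.7]
ee_rot: [-0.305, 0.952, -0.0, 0.0]
contact_force: [0.1, -0.2, -0.8]
gripper_width: 85.5
```

```bash
python3 - <<'E'
from h import *
s=arm.read_state(); print(s['position'],s['ee_rot'])
d,im=shot('side','c1',(270,200,390,310),5)
t,_=shot('top','c2',(170,220,290,320),6)
E
```

```text
[460.13 139.82  72.73] [-0.31  0.95 -0.    0.  ]
```

View pics/c1.png

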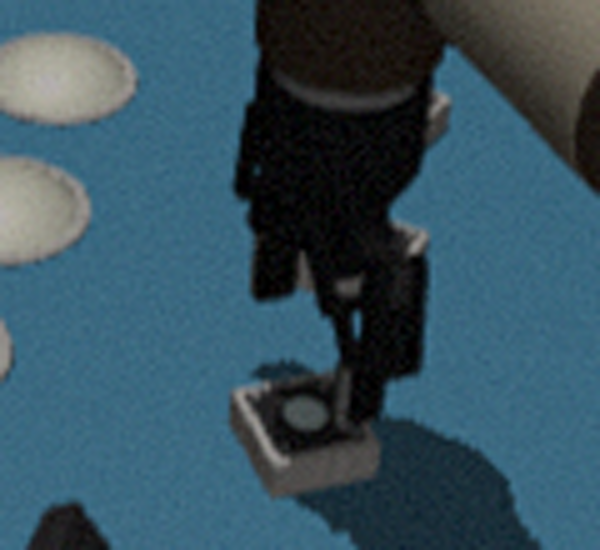

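View pics/c2.png

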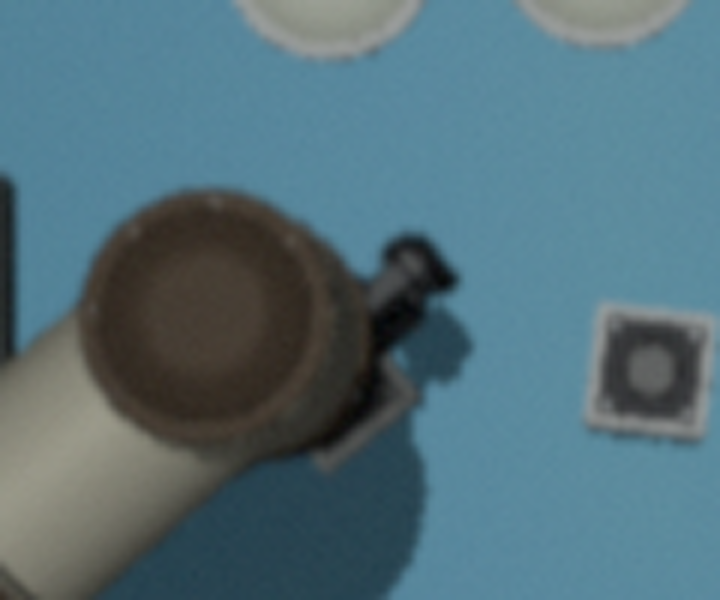

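{"fn": "drive_tool", "kwargs": {
  "plan": [
    [[0, 0, 0.02], 0],
    [[0, 0, 0.02], 0],
    [[0, 0, 0.004], 0],
    [[0, 0, 0], 0]
  ]
}}

```text
clock: 8.0
position: [460.4, 140.0, 29.1]
ee_rot: [-0.305, 0.952, 0.0, 0.001]
contact_force: [0.2, -0.2, -0.2]
gripper_width: 85.2
```

```bash
python3 - <<'E'
from h import *
s=arm.read_state(); print(s['position'],s['contact_force'])
d,im=shot('side','c3',(270,220,390,320),6)
E
```

```text
[460.4  139.96  29.07] [ 0.21 -0.19 -0.18]
```

View pics/c3.png

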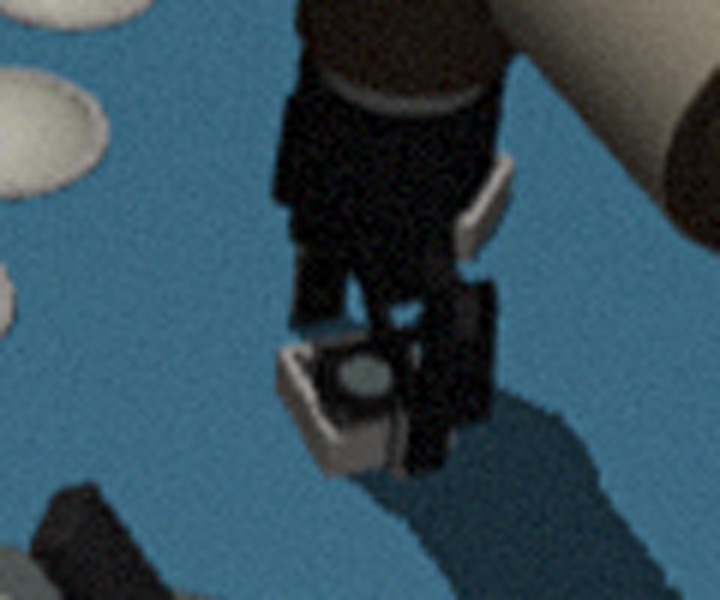

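```bash
python3 - <<'E'
from h import *
d=arm.get_image('side')
for sg in(1,):
  for z in(0,5,10,17,25):
    for r in (43,55): print(z,r,(proj(d,[460.4-.583*r,140+.812*r,z])-[270,220])*6)
for c in [(0,0),(38,0),(-38,0),(0,38),(0,-38)]:
    a=np.radians(35.5+45); p=np.array([460+c[0]*np.cos(a)-c[1]*np.sin(a),140+c[0]*np.sin(a)+c[1]*np.cos(a),22]); print(c,(proj(d,p)-[270,220])*6)
E
```

```text
0 43 [400.48 495.01]
0 55 [414.07 516.63]
5 43 [401.72 485.71]
5 55 [415.35 507.3 ]
10 43 [402.96 476.36]
10 55 [416.64 497.93]
17 43 [404.71 463.19]
17 55 [418.46 484.71]
25 43 [406.72 448.01]
25 55 [420.56 469.47]
(0, 0) [359.62 380.28]
(38, 0) [325.37 440.67]
(-38, 0) [391.96 323.27]
(0, 38) [450.98 411.12]
(0, -38) [270.73 350.27]
```

{"fn": "drive_tool", "kwargs": {
  "plan": [
    [[0, 0, 0.005], 0],
    [[0, 0, 0], 0]
  ]
}}

```text
clock: 8.35
position: [459.8, 139.6, 23.2]
ee_rot: [-0.305, 0.952, -0.0, -0.0]
contact_force: [-0.3, -0.4, 0.1]
gripper_width: 85.4
```

{"fn": "drive_tool", "kwargs": {
  "plan": [
    [[0, 0, 0], 0],
    [[0, 0, 0], 0],
    [[0, 0, 0], 0],
    [[0, 0, 0], 0],
    [[0, 0, 0], 0],
    [[0, 0, 0], 0]
  ],
  "fingers": 1
}}

```text
clock: 9.1
position: [460.3, 139.9, 23.7]
ee_rot: [-0.305, 0.952, 0.0, 0.0]
contact_force: [-2.4, -0.0, 5.8]
gripper_width: 52.6
```

```bash
python3 - <<'E'
from h import *
s=arm.read_state(); print(s['position'],s['contact_force'],s['gripper_width'])
d,im=shot('side','c4',(270,220,390,320),6)
E
```

```text
[460.27 139.86  23.71] [-2.41 -0.05  5.76] 52.58121213472429
```

View pics/c4.png

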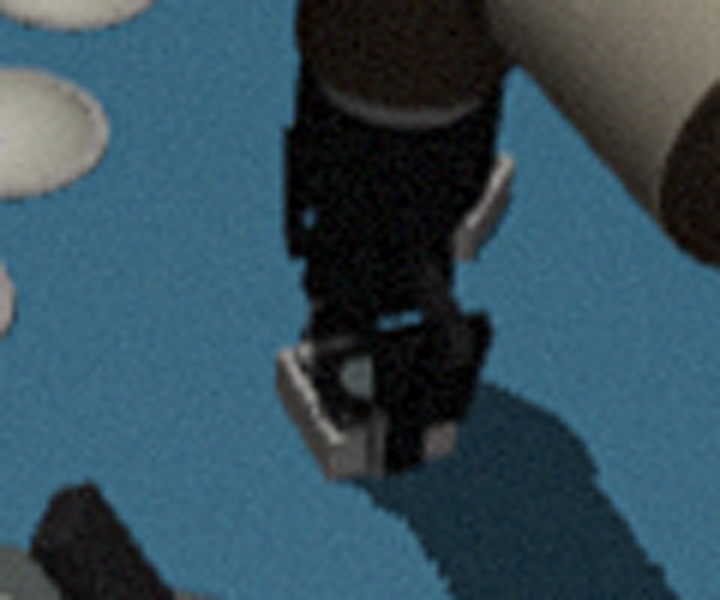

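{"fn": "drive_tool", "kwargs": {
  "plan": [
    [[0, 0, -0.015], 0],
    [[0, 0, -0.025], 0],
    [[0, 0, -0.03], 0],
    [[0, 0, -0.03], 9],
    [[0, 0, 0], 9],
    [[0, 0, 0], 9],
    [[0, 0, 0], 8.5],
    [[-0.04, 0, 0], 0],
    [[-0.04, 0, 0], 0],
    [[-0.04, 0, 0], 0],
    [[-0.04, -0.005, 0], 0],
    [[-0.04, -0.005, 0], 0]
  ]
}}

```text
clock: 10.65
position: [660.4, 129.4, 121.7]
ee_rot: [0.0, 1.0, -0.0, -0.001]
contact_force: [-0.7, 0.3, -0.8]
gripper_width: 52.4
```

{"fn": "drive_tool", "kwargs": {
  "plan": [
    [[0, 0, 0], 0],
    [[0, 0, 0], 0],
    [[0, 0, 0], 0]
  ]
}}

```text
clock: 11.02
position: [658.8, 129.8, 123.0]
ee_rot: [-0.0, 1.0, -0.0, -0.001]
contact_force: [0.1, -0.3, -0.4]
gripper_width: 52.4
```

```bash
python3 - <<'E'
from h import *
s=arm.read_state(); print(s['position'],s['ee_rot'],s['contact_force'],s['gripper_width'])
d,im=shot('side','c5',(210,180,330,290),6)
z=s['position'][2]-23.7+22
for c in [(0,0),(27,27),(-27,27),(27,-27),(-27,-27)]: print(c,(proj(d,[s['position'][0]+c[0],s['position'][1]+c[1],z])-[210,180])*6)
d,im=shot('top','c6',(150,130,290,250),5)
E
```

```text
[658.82 129.8  123.  ] [-0.  1. -0. -0.] [ 0.1  -0.31 -0.37] 52.411053251832264
(0, 0) [252.53 310.92]
(27, 27) [164.11 336.73]
(-27, 27) [294.96 362.82]
(27, -27) [212.4  261.84]
(-27, -27) [338.24 285.9 ]
```

View pics/c5.png

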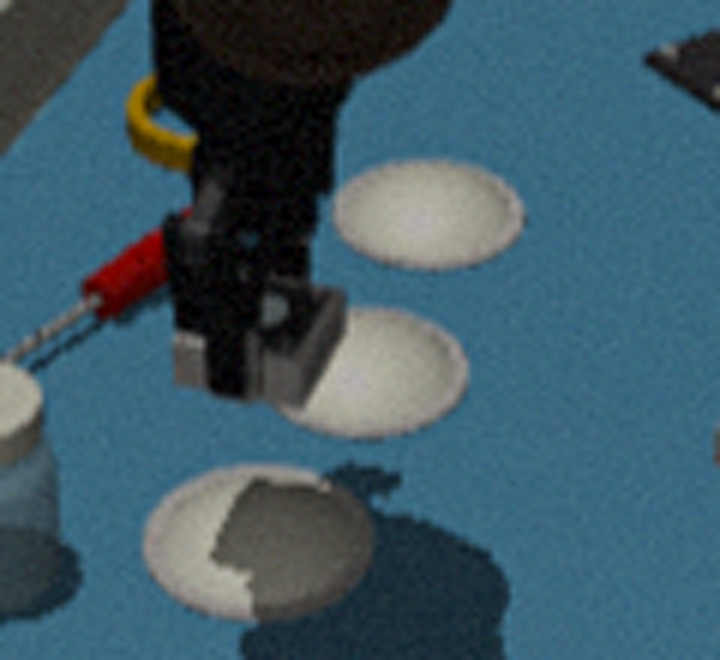

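View pics/c6.png

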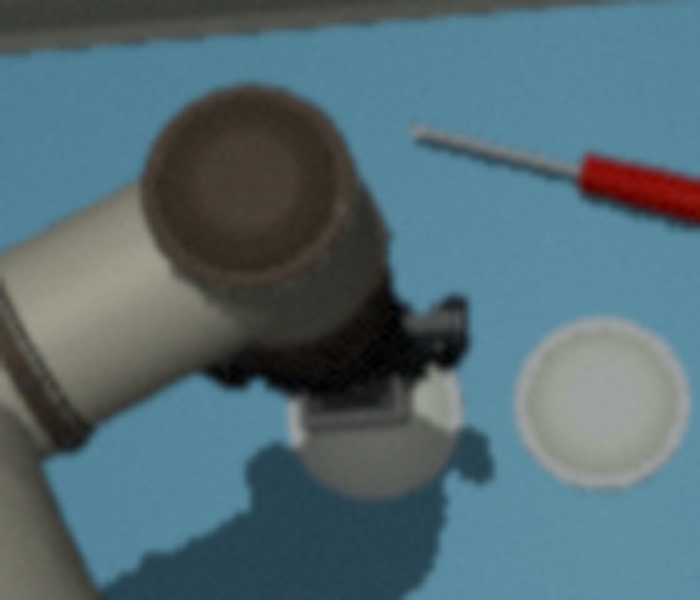

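```bash
python3 - <<'E'
from h import *
d=arm.get_image('top'); e=arm.get_image('side')
s=arm.read_state(); p=s['position'];print(p)
z=p[2]-23.7+22
for n,dd,o,k in(('top',d,(150,130),5),('side',e,(210,180),6)):
  for dx in(0,-3,-5):
    for c in ((-27,27),(-27,-27),(27,27)): print(n,dx,c,(proj(dd,[p[0]+c[0]+dx,p[1]+c[1],z])-o+.5)*k)
E
python3 - <<'E'
import cv2
a=cv2.imread('pics/c6_full.png')[195:235,195:255];b=cv2.imread('pics/c5_full.png')[215:255,230:290]
f=lambda a:cv2.convertScaleAbs(cv2.resize(a,None,fx=10,fy=10,interpolation=cv2.INTER_CUBIC),alpha=1.6,beta=30)
cv2.imwrite('pics/c7.png',cv2.vconcat([f(a),f(b)])[:800][:, :600])
E
```

```text
[659.52 130.01 123.72]
top 0 (-27, 27) [301.75 421.9 ]
top 0 (-27, -27) [407.38 412.71]
top 0 (27, 27) [295.5  319.42]
top -3 (-27, 27) [302.1  427.65]
top -3 (-27, -27) [407.78 418.45]
top -3 (27, 27) [295.84 325.07]
top -5 (-27, 27) [302.33 431.48]
top -5 (-27, -27) [408.04 422.27]
top -5 (27, 27) [296.07 328.84]
side 0 (-27, 27) [296.04 364.3 ]
side 0 (-27, -27) [339.42 287.41]
side 0 (27, 27) [165.16 338.21]
side -3 (-27, 27) [303.41 365.77]
side -3 (-27, -27) [346.5  288.76]
side -3 (27, 27) [172.35 339.65]
side -5 (-27, 27) [308.32 366.75]
side -5 (-27, -27) [351.23 289.66]
side -5 (27, 27) [177.14 340.6 ]
```

View pics/c7.png

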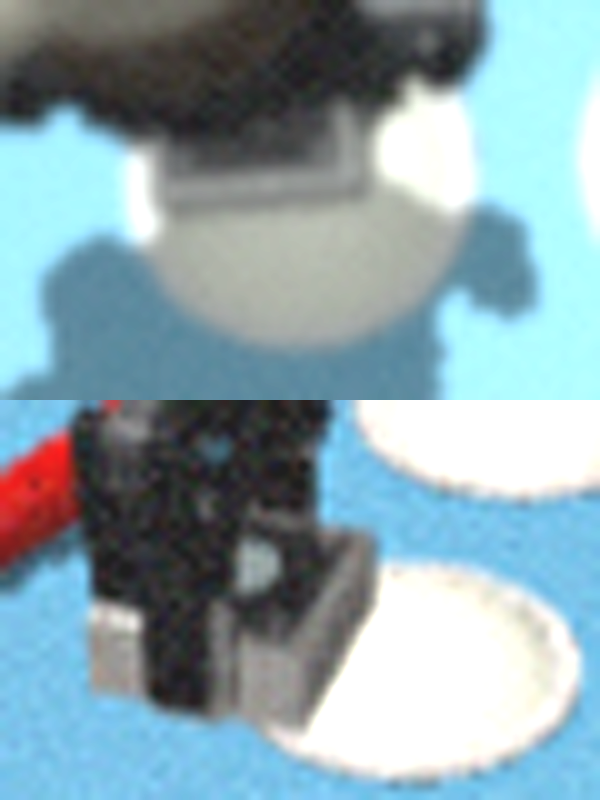

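{"fn": "drive_tool", "kwargs": {
  "plan": [
    [[-0.003, 0, 0.02], 0],
    [[0, 0.0, 0.025], 0],
    [[0, 0, 0.02], 0],
    [[0, 0, 0.007], 0],
    [[0, 0, 0], 0],
    [[0, 0, 0], 0],
    [[0, 0, 0], 0]
  ]
}}

```text
clock: 12.1
position: [663.5, 129.9, 52.3]
ee_rot: [-0.0, 1.0, 0.0, 0.001]
contact_force: [-0.4, -1.1, -1.1]
gripper_width: 52.7
```

{"fn": "drive_tool", "kwargs": {
  "plan": [
    [[0, 0, 0.004], 0],
    [[0, 0, 0.003], 0],
    [[0, 0, 0], 0],
    [[0, 0, 0], 0]
  ]
}}

```text
clock: 12.6
position: [662.9, 129.7, 44.2]
ee_rot: [-0.0, 1.0, -0.0, -0.0]
contact_force: [-0.1, -0.7, -2.1]
gripper_width: 52.7
```

{"fn": "drive_tool", "kwargs": {
  "plan": [
    [[0, 0, 0.001], 0],
    [[0, 0, 0], 0],
    [[0, 0, 0], 0]
  ]
}}

```text
clock: 12.98
position: [663.1, 129.8, 43.7]
ee_rot: [-0.0, 1.0, 0.0, 0.0]
contact_force: [-0.9, -0.2, 1.9]
gripper_width: 53.1
```

{"fn": "drive_tool", "kwargs": {
  "plan": [
    [[0, 0, 0], 0],
    [[0, 0, 0], 0],
    [[0, 0, 0], 0],
    [[0, 0, 0], 0]
  ],
  "fingers": -0.6
}}

```text
clock: 13.48
position: [663.0, 129.7, 43.3]
ee_rot: [-0.0, 1.0, -0.0, 0.0]
contact_force: [-0.6, -0.0, -0.9]
gripper_width: 68.6
```

{"fn": "drive_tool", "kwargs": {
  "plan": [
    [[0, 0, -0.01], 0],
    [[0, 0, -0.03], 0],
    [[0, 0, -0.05], 0],
    [[0, 0, -0.05], 0],
    [[0.05, 0, 0], 0],
    [[0.06, 0, 0], 0],
    [[0, 0.06, 0], 0],
    [[0, 0.06, 0], 0],
    [[0, 0, 0], 0]
  ]
}}

```text
clock: 14.6
position: [552.9, 253.4, 184.3]
ee_rot: [-0.003, 1.0, 0.001, 0.001]
contact_force: [0.0, 0.7, -0.7]
gripper_width: 68.3
```

```bash
python3 hm.py; python3 - <<'E'
from h import *
d,im=shot('top','d1',(195,170,345,300),5)
d,im=shot('side','d2',(225,195,365,305),5)
E
```

```text
px [223.53 209.33] 245 ctr [663.33 131.38] rect [663.07 130.13] [43.99 42.62] ang 86.4
px [330.12 274.44] 255 ctr [ 459.69 -141.96] rect [ 459.87 -141.69] [43.46 43.58] ang 69.6
px [278.92 282.24] 252 ctr [451.19  -3.29] rect [451.87  -3.54] [42.85 42.49] ang 84.8
[552.65 251.57 183.93] 68.44237567538627 14.65
```

View pics/d1.png

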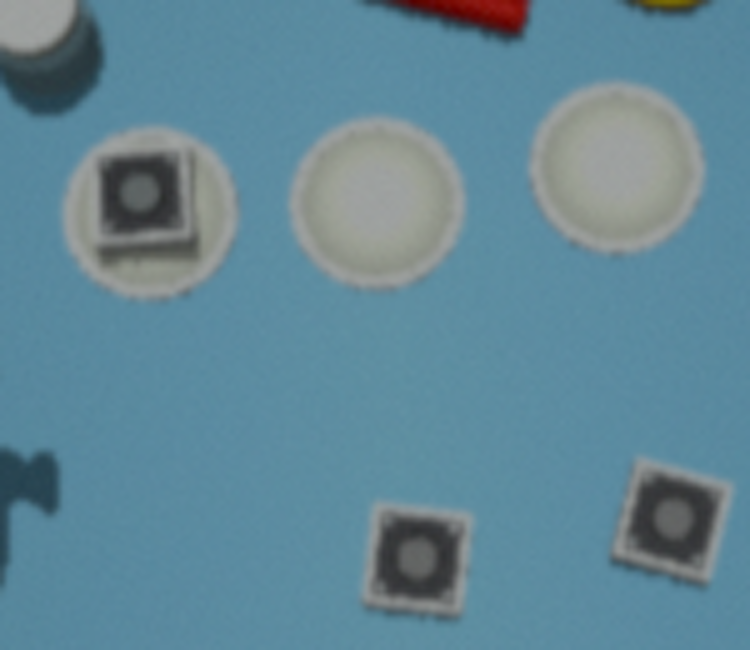

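View pics/d2.png

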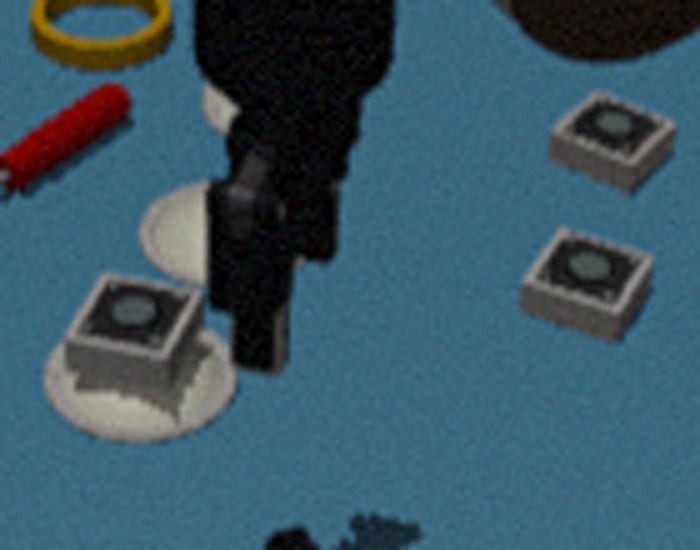

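```bash
python3 - <<'E'
from h import *
d=arm.get_image('top'); e=arm.get_image('side')
f=lambda o,x,y,s=5:((x+.5)/s-.5+o[0],(y+.5)/s-.5+o[1])
print('blob',plane(d,223.53,209.33,42),'win',plane(d,*f((195,170),139,193),42))
q=np.array([plane(d,*f((195,170),x,y),42) for x,y in((96,153),(189,148),(194,240),(100,249))])
print(q.mean(0),np.linalg.norm(q-np.roll(q,1,0),axis=1)); print('side win',plane(e,*f((225,195),134,311),42))
print('old methods M win',plane(d,*f((195,170),417,557),22),'R',plane(d,*f((195,170),673,519),22))
print(proj(d,[660,131,0]),proj(e,[660,131,0]))
E
```

```text
blob [658.92 129.39  42.  ] win [662.33 132.25  42.  ]
[659.66 129.29  42.  ] [53.4  50.73 51.25 50.99]
side win [662.63 127.35  42.  ]
old methods M win [454.69  -1.12  22.  ] R [ 462.68 -139.81   22.  ]
[224.63 212.1 ] [252.12 270.77]
```

```bash
sed -i 's/np.ones((2,2)/np.ones((3,3)/' hm.py; python3 hm.py
```

```text
px [222.48 208.32] 242 ctr [666.44 134.07] rect [666.14 134.08] [41.45 42.52] ang 86.1
px [329.19 273.45] 252 ctr [ 462.54 -139.77] rect [ 462.52 -139.29] [43.5  43.09] ang 70.0
px [277.96 281.16] 251 ctr [454.28  -0.98] rect [454.75  -1.1 ] [42.86 42.52] ang 84.8
[553.06 248.58 183.58] 68.379328022076 14.9
```

{"fn": "drive_tool", "kwargs": {
  "plan": [
    [[0.025, -0.05, 0], 0],
    [[0.025, -0.05, 0], 0],
    [[0.025, -0.05, 0], 0],
    [[0.024, -0.05, 0], 0],
    [[0, -0.051, 0], 0],
    [[0, 0, 0.04], 5.5],
    [[0, 0, 0.04], 5.5],
    [[0, 0, 0.03], 0],
    [[0, 0, 0], 0],
    [[0, 0, 0], 0],
    [[0, 0, 0], 0]
  ],
  "fingers": -1
}}

```text
clock: 16.27
position: [454.9, -1.1, 74.7]
ee_rot: [0.096, 0.995, 0.001, 0.001]
contact_force: [0.2, -0.2, 0.6]
gripper_width: 85.3
```

{"fn": "drive_tool", "kwargs": {
  "plan": [
    [[0, 0, 0.025], 0],
    [[0, 0, 0.02], 0],
    [[0, 0, 0.0035], 0],
    [[0, 0, 0], 0],
    [[0, 0, 0], 0]
  ]
}}

```text
clock: 16.9
position: [454.7, -1.1, 25.8]
ee_rot: [0.096, 0.995, 0.0, 0.001]
contact_force: [0.1, 0.2, 0.1]
gripper_width: 85.6
```

```bash
python3 - <<'E'
from h import *
s=arm.read_state(); p=s['position'];print(p,s['contact_force'])
d,im=shot('side','e1',(285,190,405,290),6)
a=np.radians(79)
for c in [(0,0),(27,27),(-27,27),(27,-27),(-27,-27)]:
    print(c,(proj(d,[p[0]+c[0]*np.cos(a)-c[1]*np.sin(a),p[1]+c[0]*np.sin(a)+c[1]*np.cos(a),22])-[285,190])*6)
E
```

```text
[454.7   -1.07  25.77] [0.08 0.22 0.06]
(0, 0) [341.32 353.03]
(27, 27) [378.53 406.16]
(-27, 27) [419.71 338.48]
(27, -27) [261.52 367.84]
(-27, -27) [306.1  302.72]
```

View pics/e1.png

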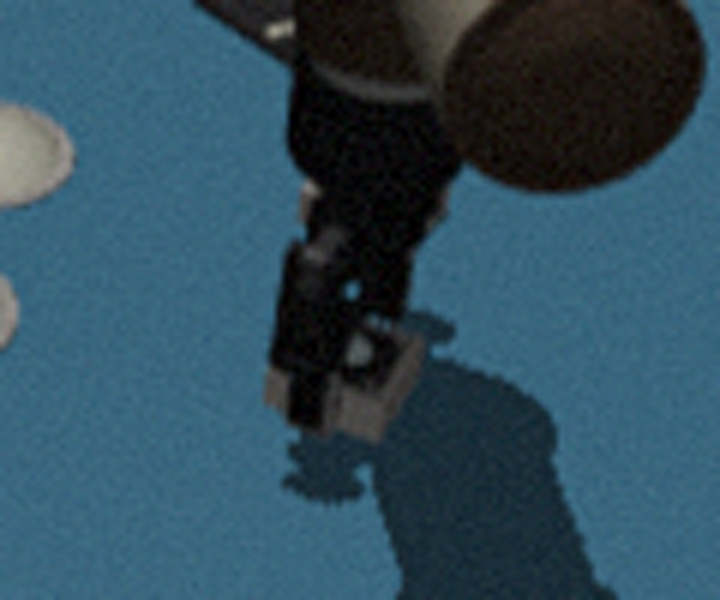

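Housing sits between the jaws, where predicted. Close.

{"fn": "drive_tool", "kwargs": {
  "plan": [
    [[0, 0, 0], 0],
    [[0, 0, 0], 0],
    [[0, 0, 0], 0],
    [[0, 0, 0], 0],
    [[0, 0, 0], 0],
    [[0, 0, 0], 0]
  ],
  "fingers": 1
}}

```text
clock: 17.7
position: [454.2, -1.3, 25.4]
ee_rot: [0.096, 0.995, 0.0, 0.0]
contact_force: [-1.0, -0.1, 4.8]
gripper_width: 52.8
```

{"fn": "drive_tool", "kwargs": {
  "plan": [
    [[0, 0, -0.015], 0],
    [[0, 0, -0.025], 0],
    [[0, 0, -0.03], -5.5],
    [[0, 0, -0.03], -5.5],
    [[-0.04, 0, 0], 0],
    [[-0.04, 0, 0], 0],
    [[-0.04, 0, 0], 0],
    [[-0.04, 0.0025, 0], 0],
    [[-0.04, 0.0025, 0], 0],
    [[0, 0, 0], 0],
    [[0, 0, 0], 0],
    [[0, 0, 0], 0]
  ]
}}

```text
clock: 19.2
position: [652.8, 3.6, 124.7]
ee_rot: [-0.0, 1.0, -0.0, -0.001]
contact_force: [-0.2, 0.0, -0.7]
gripper_width: 52.9
```

```bash
python3 - <<'E'
from h import *
s=arm.read_state(); p=s['position'];print(p,s['ee_rot'],s['gripper_width'])
d=arm.get_image('side');t=arm.get_image('top')
z=p[2]-25.6+22
for n,dd in(('side',d),('top',t)):
    for c in ((-27,27),(-27,-27),(27,27)): print(n,c,proj(dd,[p[0]+c[0],p[1]+c[1],z]))
c0=(proj(d,[p[0],p[1],z])-[30,20]).astype(int);c1=(proj(t,[p[0],p[1],z])-[30,15]).astype(int);print(c0,c1)
f=lambda a,c:cv2.convertScaleAbs(cv2.resize(cv2.cvtColor(a[c[1]:c[1]+40,c[0]:c[0]+60],cv2.COLOR_RGB2BGR),None,fx=10,fy=7.5 and 10,interpolation=cv2.INTER_CUBIC),alpha=1.6,beta=30)
cv2.imwrite('pics/e2.png',f(d['image'],c0));cv2.imwrite('pics/e3.png',f(t['image'],c1))
E
```

```text
[652.83   3.65 124.65] [-0.  1. -0. -0.] 52.920967618108705
side (-27, 27) [277.34 212.63]
side (-27, -27) [283.2  202.04]
side (27, 27) [257.34 209.  ]
top (-27, 27) [259.46 212.22]
top (-27, -27) [280.52 210.38]
top (27, 27) [257.8  191.76]
[240 185] [239 186]
```

View pics/e2.png

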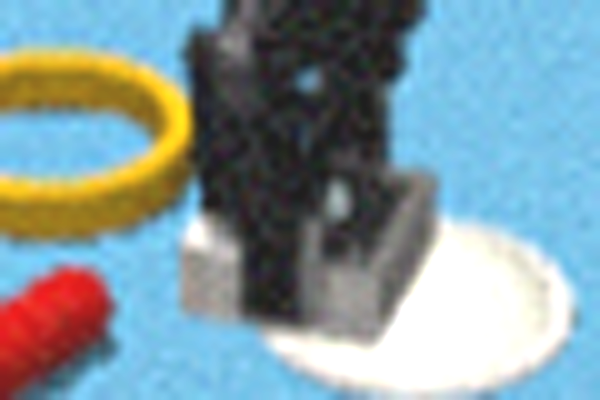

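View pics/e3.png

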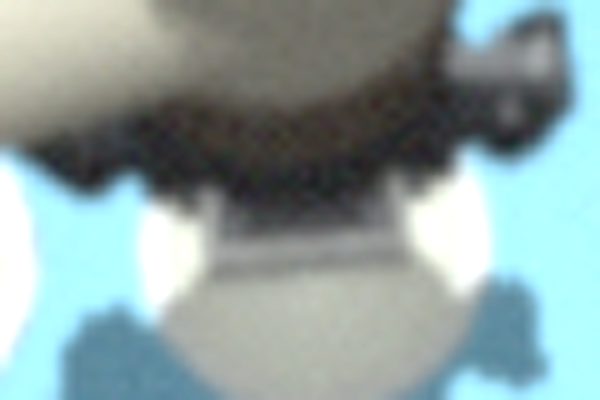

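{"fn": "drive_tool", "kwargs": {
  "plan": [
    [[-0.001, 0, 0.02], 0],
    [[0, 0.0, 0.025], 0],
    [[0, 0, 0.02], 0],
    [[0, 0, 0.008], 0],
    [[0, 0, 0.003], 0],
    [[0, 0, 0], 0],
    [[0, 0, 0], 0],
    [[0, 0, 0], 0]
  ]
}}

```text
clock: 20.3
position: [655.3, 3.8, 49.5]
ee_rot: [-0.0, 1.0, 0.0, 0.001]
contact_force: [-0.3, 0.3, -1.6]
gripper_width: 52.7
```

{"fn": "drive_tool", "kwargs": {
  "plan": [
    [[0, 0, 0.002], 0],
    [[0, 0, 0.001], 0],
    [[0, 0, 0], 0],
    [[0, 0, 0], 0]
  ]
}}

```text
clock: 20.8
position: [655.0, 3.7, 45.8]
ee_rot: [-0.0, 1.0, -0.0, -0.0]
contact_force: [0.8, 0.1, -1.9]
gripper_width: 52.7
```

{"fn": "drive_tool", "kwargs": {
  "plan": [
    [[0, 0, 0.001], 0],
    [[0, 0, 0], 0],
    [[0, 0, 0], 0]
  ]
}}

```text
clock: 21.18
position: [655.2, 3.7, 45.4]
ee_rot: [-0.0, 1.0, -0.0, 0.0]
contact_force: [-1.5, 1.1, 2.5]
gripper_width: 53.1
```

Contact. Release, rise, and move aside (towards −x and +y).

{"fn": "drive_tool", "kwargs": {
  "plan": [
    [[0, 0, 0], 0],
    [[0, 0, 0], 0],
    [[0, 0, 0], 0],
    [[0, 0, 0], 0]
  ],
  "fingers": -0.6
}}

```text
clock: 21.68
position: [655.0, 3.7, 44.7]
ee_rot: [-0.0, 1.0, -0.0, -0.0]
contact_force: [-0.5, -0.7, 0.8]
gripper_width: 68.4
```

{"fn": "drive_tool", "kwargs": {
  "plan": [
    [[0, 0, -0.01], 0],
    [[0, 0, -0.03], 0],
    [[0, 0, -0.05], 0],
    [[0, 0, -0.05], 0],
    [[0.05, 0.05, 0], 0],
    [[0.05, 0.06, 0], 0],
    [[0, 0.06, 0], 0],
    [[0, 0.06, 0], 0],
    [[0, 0, 0], 0]
  ]
}}

```text
clock: 22.8
position: [570.7, 219.9, 185.7]
ee_rot: [-0.003, 1.0, 0.001, 0.001]
contact_force: [0.7, -0.1, 0.3]
gripper_width: 68.4
```

```bash
python3 hm.py; python3 - <<'E'
from h import *
d,im=shot('top','f1',(195,170,345,300),5)
E
```

```text
px [269.06 206.42] 246 ctr [660.39   5.71] rect [660.25   5.93] [44.25 42.38] ang 85.0
px [222.48 208.32] 242 ctr [666.44 134.07] rect [666.14 134.08] [41.45 42.52] ang 86.1
px [329.19 273.45] 252 ctr [ 462.54 -139.77] rect [ 462.52 -139.29] [43.5  43.09] ang 70.0
[570.46 217.9  185.38] 68.37358159860362 22.85
```

View pics/f1.png

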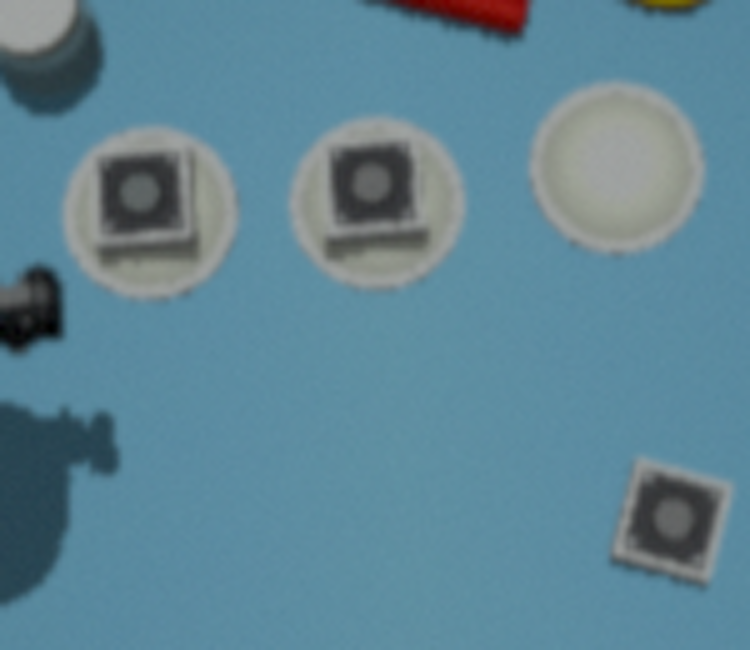

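{"fn": "drive_tool", "kwargs": {
  "plan": [
    [[0.022, -0.05, 0], 0],
    [[0.022, -0.05, 0], 0],
    [[0.022, -0.05, 0], 0],
    [[0.022, -0.05, 0], 0],
    [[0.02, -0.05, 0], 0],
    [[0, -0.055, 0], 0],
    [[0, -0.053, 0], 0],
    [[0, 0, 0.03], 9.9],
    [[0, 0, 0.04], 9.8],
    [[0, 0, 0.04], 0],
    [[0, 0, 0], 0],
    [[0, 0, 0], 0]
  ],
  "fingers": -1
}}

```text
clock: 24.4
position: [463.6, -142.8, 76.2]
ee_rot: [0.171, 0.985, -0.0, 0.001]
contact_force: [1.3, -0.6, 0.9]
gripper_width: 85.3
```

{"fn": "drive_tool", "kwargs": {
  "plan": [
    [[0, 0, 0], 0],
    [[0, 0, 0], 0]
  ]
}}

```text
clock: 24.65
position: [463.5, -142.1, 76.1]
ee_rot: [0.171, 0.985, 0.0, 0.001]
contact_force: [-0.3, 0.3, -0.8]
gripper_width: 85.3
```

{"fn": "drive_tool", "kwargs": {
  "plan": [
    [[0.0018, 0.0019, 0.02], 0],
    [[0, 0, 0.02], 0],
    [[0, 0, 0.01], 0],
    [[0, 0, 0], 0],
    [[0, 0, 0], 0]
  ]
}}

```text
clock: 25.28
position: [462.4, -139.7, 25.5]
ee_rot: [0.171, 0.985, 0.0, 0.001]
contact_force: [0.7, 0.0, 0.6]
gripper_width: 85.6
```

```bash
python3 - <<'E'
from h import *
s=arm.read_state(); p=s['position'];print(p,s['contact_force'])
d,im=shot('side','g1',(285,160,405,260),6)
a=np.radians(70.3)
for c in [(0,0),(27,27),(-27,27),(27,-27),(-27,-27)]:
    print(c,(proj(d,[p[0]+c[0]*np.cos(a)-c[1]*np.sin(a),p[1]+c[0]*np.sin(a)+c[1]*np.cos(a),22])-[285,160])*6)
E
```

```text
[ 462.38 -139.73   25.47] [0.68 0.04 0.57]
(0, 0) [372.53 361.73]
(27, 27) [395.54 406.86]
(-27, 27) [447.99 356.4 ]
(27, -27) [296.43 367.1 ]
(-27, -27) [350.69 318.86]
```

View pics/g1.png

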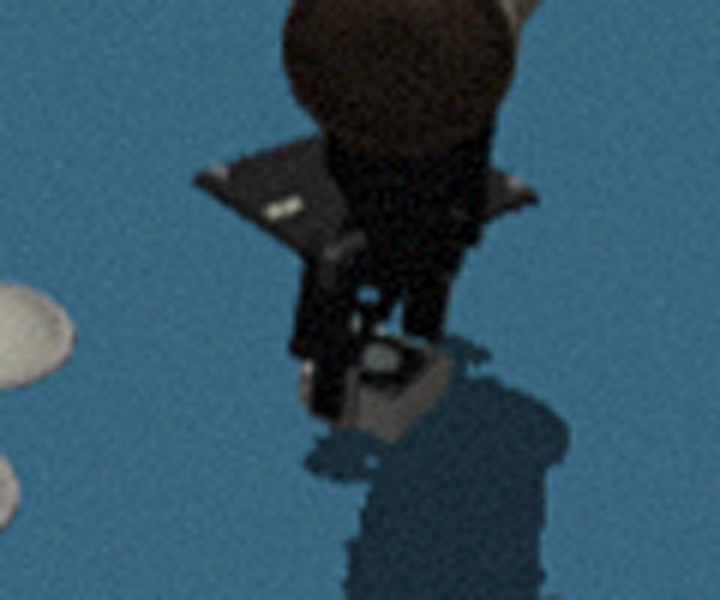

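Block is between the jaws at its predicted place (window at 378,357 against 372,362 predicted). Close.

{"fn": "drive_tool", "kwargs": {
  "plan": [
    [[0, 0, 0], 0],
    [[0, 0, 0], 0],
    [[0, 0, 0], 0],
    [[0, 0, 0], 0],
    [[0, 0, 0], 0],
    [[0, 0, 0], 0]
  ],
  "fingers": 1
}}

```text
clock: 26.08
position: [462.2, -139.8, 25.5]
ee_rot: [0.171, 0.985, 0.0, 0.001]
contact_force: [-1.6, 0.1, 6.0]
gripper_width: 52.9
```

{"fn": "drive_tool", "kwargs": {
  "plan": [
    [[0, 0, -0.015], 0],
    [[0, 0, -0.025], 0],
    [[0, 0, -0.03], -9.9],
    [[0, 0, -0.03], -9.8],
    [[-0.04, 0, 0], 0],
    [[-0.04, 0, 0], 0],
    [[-0.04, 0, 0], 0],
    [[-0.04, 0.004, 0], 0],
    [[-0.04, 0.004, 0], 0],
    [[0, 0, 0], 0],
    [[0, 0, 0], 0],
    [[0, 0, 0], 0]
  ]
}}

```text
clock: 27.58
position: [660.6, -131.8, 124.6]
ee_rot: [0.0, 1.0, 0.0, -0.001]
contact_force: [0.1, 0.4, -2.3]
gripper_width: 52.4
```

```bash
python3 - <<'E'
from h import *
s=arm.read_state(); p=s['position'];print(p,s['ee_rot'],s['gripper_width'])
d=arm.get_image('side');t=arm.get_image('top')
z=p[2]-25.5+22
for n,dd in(('side',d),('top',t)):
    for c in ((-27,27),(-27,-27),(27,27)): print(n,c,proj(dd,[p[0]+c[0],p[1]+c[1],z]))
c0=(proj(d,[p[0],p[1],z])-[30,20]).astype(int);c1=(proj(t,[p[0],p[1],z])-[30,15]).astype(int);print(c0,c1)
f=lambda a,c:cv2.convertScaleAbs(cv2.resize(cv2.cvtColor(a[c[1]:c[1]+40,c[0]:c[0]+60],cv2.COLOR_RGB2BGR),None,fx=10,fy=7.5 and 10,interpolation=cv2.INTER_CUBIC),alpha=1.6,beta=30)
cv2.imwrite('pics/g2.png',f(d['image'],c0));cv2.imwrite('pics/g3.png',f(t['image'],c1))
E
```

```text
[ 660.58 -131.77  124.59] [ 0.  1.  0. -0.] 52.42393199321748
side (-27, 27) [288.56 187.11]
side (-27, -27) [293.49 178.38]
side (27, 27) [270.3  184.08]
top (-27, 27) [311.91 204.67]
top (-27, -27) [332.86 202.85]
top (27, 27) [309.81 184.34]
[252 161] [291 178]
```

View pics/g2.png

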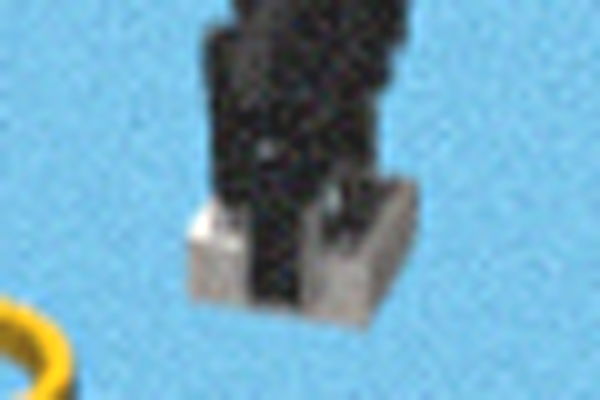

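View pics/g3.png

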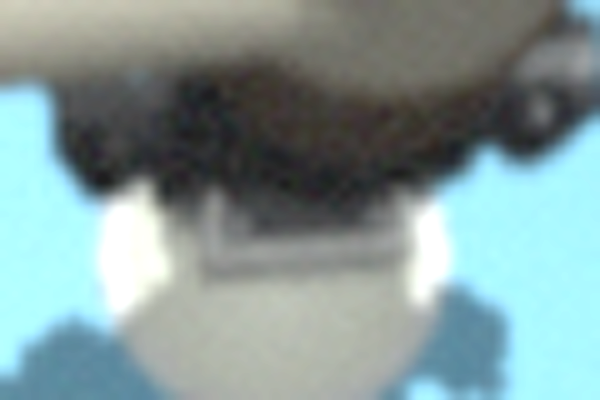

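{"fn": "drive_tool", "kwargs": {
  "plan": [
    [[-0.0005, 0, 0.02], 0],
    [[0, 0.0, 0.025], 0],
    [[0, 0, 0.02], 0],
    [[0, 0, 0.008], 0],
    [[0, 0, 0.003], 0],
    [[0, 0, 0], 0],
    [[0, 0, 0], 0],
    [[0, 0, 0], 0]
  ]
}}

```text
clock: 28.68
position: [662.6, -131.7, 49.5]
ee_rot: [-0.0, 1.0, 0.0, 0.001]
contact_force: [-0.0, 0.1, -1.2]
gripper_width: 52.7
```

{"fn": "drive_tool", "kwargs": {
  "plan": [
    [[0, 0, 0.002], 0],
    [[0, 0, 0.001], 0],
    [[0, 0, 0], 0],
    [[0, 0, 0], 0]
  ]
}}

```text
clock: 29.18
position: [662.3, -131.7, 45.7]
ee_rot: [-0.0, 1.0, -0.0, -0.0]
contact_force: [0.1, 0.8, -1.0]
gripper_width: 52.9
```

{"fn": "drive_tool", "kwargs": {
  "plan": [
    [[0, 0, 0.001], 0],
    [[0, 0, 0], 0],
    [[0, 0, 0], 0]
  ]
}}

```text
clock: 29.55
position: [662.3, -131.7, 45.4]
ee_rot: [-0.0, 1.0, -0.0, 0.0]
contact_force: [-2.3, 1.0, 4.5]
gripper_width: 52.5
```

{"fn": "drive_tool", "kwargs": {
  "plan": [
    [[0, 0, 0], 0],
    [[0, 0, 0], 0],
    [[0, 0, 0], 0],
    [[0, 0, 0], 0]
  ],
  "fingers": -0.6
}}

```text
clock: 30.05
position: [662.3, -131.7, 44.7]
ee_rot: [-0.0, 1.0, -0.0, -0.0]
contact_force: [-0.4, -0.1, 0.2]
gripper_width: 68.0
```

{"fn": "drive_tool", "kwargs": {
  "plan": [
    [[0, 0, -0.01], 0],
    [[0, 0, -0.03], 0],
    [[0, 0, -0.05], 0],
    [[0, 0, -0.05], 0],
    [[0.04, -0.04, 0], 0],
    [[0.04, -0.04, 0], 0],
    [[0.04, -0.04, 0], 0],
    [[0.04, -0.04, 0], 0],
    [[0, -0.045, 0], 0],
    [[0, 0, 0], 0],
    [[0, 0, 0], 0]
  ]
}}

```text
clock: 31.42
position: [502.3, -336.5, 185.2]
ee_rot: [0.0, 1.0, 0.0, 0.0]
contact_force: [0.5, -0.1, 0.2]
gripper_width: 68.6
```

```bash
python3 hm.py; python3 - <<'E'
from h import *
print(arm.read_state()['joints'])
d,im=shot('top','i1',(195,170,345,300),5)
d,im=shot('side','i2',(225,150,385,290),5)
E
```

```text
px [318.1  199.39] 250 ctr [ 668.18 -131.12] rect [ 667.96 -130.93] [44.51 42.59] ang 84.9
px [269.09 206.39] 249 ctr [660.45   5.61] rect [660.25   5.93] [44.25 42.38] ang 85.0
px [222.46 208.29] 243 ctr [666.53 134.12] rect [666.17 134.08] [41.45 42.58] ang 86.1
[ 502.49 -336.08  185.09] 68.20958170941653 31.475
[-0.32  0.41 -0.14 -0.   -1.02 -1.25]
```

View pics/i1.png

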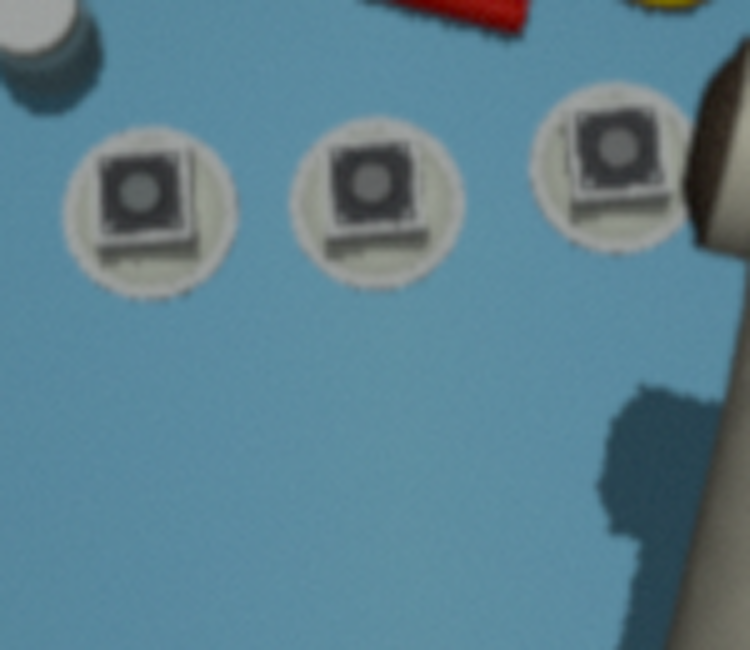

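View pics/i2.png

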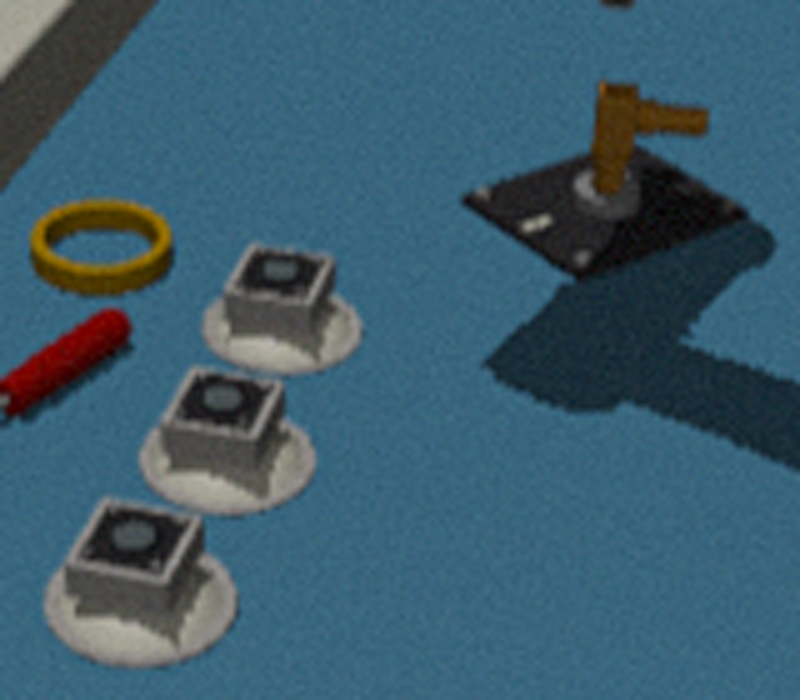

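{"fn": "drive_tool", "kwargs": {
  "plan": [
    [[0.005, 0, 0], 0],
    [[0, 0, 0], -10],
    [[0, 0, 0], -10],
    [[0, 0, 0], -10],
    [[0, 0, 0], -10],
    [[0, 0, 0], -10],
    [[0, 0, 0], -10],
    [[0, 0, 0], -10],
    [[0, 0, 0], -10],
    [[0, 0, 0], -10],
    [[0, 0, 0], -10],
    [[0, 0, 0], 0]
  ],
  "fingers": -1
}}

```text
clock: 33.08
position: [497.3, -336.2, 184.9]
ee_rot: [0.766, -0.643, -0.0, 0.0]
contact_force: [-0.1, 0.5, 0.9]
gripper_width: 85.5
```

{"fn": "drive_tool", "kwargs": {
  "plan": [
    [[0, 0, 0], -10],
    [[0, 0, 0], -10],
    [[0, 0, 0], -10],
    [[0, 0, 0], -10],
    [[0, 0, 0], -10],
    [[0, 0, 0], -10],
    [[0, 0, 0], -10],
    [[0, 0, 0], -10],
    [[0, 0, 0], -8.5],
    [[0, 0, 0], 0],
    [[0, 0, 0], 0]
  ]
}}

```text
clock: 34.45
position: [497.3, -336.6, 184.8]
ee_rot: [0.997, 0.073, -0.0, -0.0]
contact_force: [-0.6, 0.1, 0.5]
gripper_width: 85.5
```

```bash
cat > st.py <<'E'
from h import *
s=arm.read_state(); M=Rn.from_quat(s['ee_rot']).as_matrix()
print(s['clock'],s['position'],'psi',np.degrees(np.arctan2(M[1,1],M[0,1]))%360,'tilt',M[:,2],'F',s['contact_force'],'T',s['wrist_torque'],'w',s['gripper_width'],s['joints'])
E
python3 st.py
```

```text
34.45 [ 497.32 -336.57  184.82] psi 278.33664975296074 tilt [-0.  0. -1.] F [-0.59  0.09  0.46] T [-0.03 -0.01  0.05] w 85.49951642240403 [-0.33  0.4  -0.16  0.   -1.01  2.04]
```

{"fn": "drive_tool", "kwargs": {
  "plan": [
    [[0, 0, 0.03], 0],
    [[0, 0, 0.03], 0],
    [[0, 0, 0.025], 0],
    [[0, 0, 0.018], 0],
    [[0, 0, 0], 0],
    [[0, 0, 0], 0]
  ]
}}

```text
clock: 35.2
position: [497.9, -337.0, 82.6]
ee_rot: [0.997, 0.074, 0.001, 0.0]
contact_force: [0.4, -0.1, 0.3]
gripper_width: 85.2
```

```bash
python3 st.py; python3 - <<'E'
from h import *
d,im=shot('side','j1',(290,120,410,220),6)
E
```

```text
35.2 [ 497.93 -336.98   82.63] psi 278.4799961671115 tilt [ 0. -0. -1.] F [ 0.35 -0.11  0.33] T [ 0.02 -0.07  0.  ] w 85.16850750248933 [-0.33  0.52 -0.26  0.   -0.79  2.04]
```

View pics/j1.png

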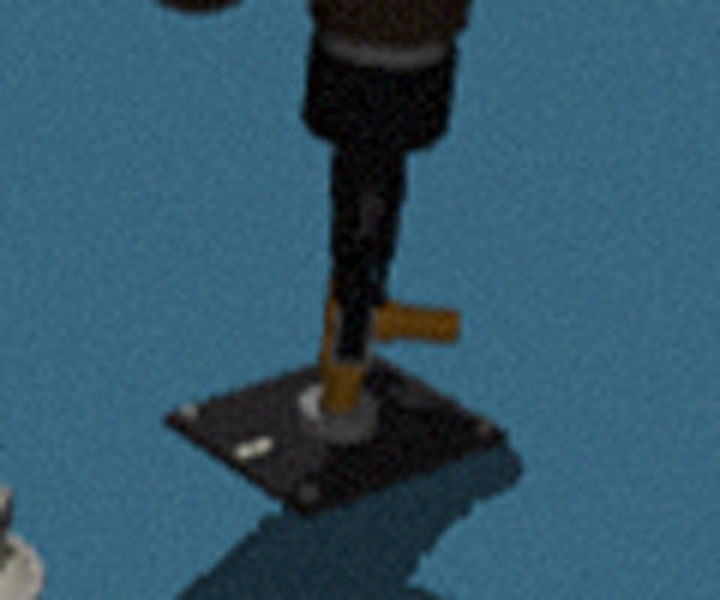

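Fingers straddle the brass body; close.

{"fn": "drive_tool", "kwargs": {
  "plan": [
    [[0, 0, 0], 0],
    [[0, 0, 0], 0],
    [[0, 0, 0], 0],
    [[0, 0, 0], 0],
    [[0, 0, 0], 0],
    [[0, 0, 0], 0],
    [[0, 0, 0], 0],
    [[0, 0, 0], 0]
  ],
  "fingers": 1
}}

```text
clock: 36.25
position: [497.7, -337.9, 82.5]
ee_rot: [0.997, 0.074, 0.001, 0.001]
contact_force: [-0.6, -5.2, 1.9]
gripper_width: 25.2
```

```bash
python3 st.py
```

```text
36.25 [ 497.73 -337.89   82.52] psi 278.5258654095445 tilt [ 0. -0. -1.] F [-0.56 -5.25  1.86] T [-1.23  0.21  0.  ] w 25.214519223817867 [-0.33  0.52 -0.26  0.   -0.79  2.05]
```

{"fn": "drive_tool", "kwargs": {
  "plan": [
    [[0, 0.0015, 0], 0],
    [[0, 0, 0], 6],
    [[0, 0, 0], 8],
    [[0, 0, 0], 8],
    [[0, 0, 0.0002], 8],
    [[0, 0, 0], 8],
    [[0, 0, 0], 8],
    [[0, 0, 0.0002], 8],
    [[0, 0, 0], 8],
    [[0, 0, 0], 6],
    [[0, 0, 0], 0],
    [[0, 0, 0], 0]
  ]
}}

```text
clock: 37.75
position: [498.2, -337.2, 82.1]
ee_rot: [0.868, -0.496, 0.0, -0.001]
contact_force: [0.3, 4.4, 4.6]
gripper_width: 25.5
```

```bash
python3 st.py; python3 - <<'E'
from h import *
d,im=shot('side','j2',(290,120,410,220),6)
d,im=shot('top','j3',(350,200,450,300),6)
E
```

```text
37.75 [ 498.2  -337.22   82.11] psi 210.55527604123856 tilt [ 0.  0. -1.] F [0.32 4.37 4.55] T [ 1.28 -0.09 -0.12] w 25.52441401241978 [-0.33  0.52 -0.26 -0.   -0.79  0.86]
```

View pics/j2.png

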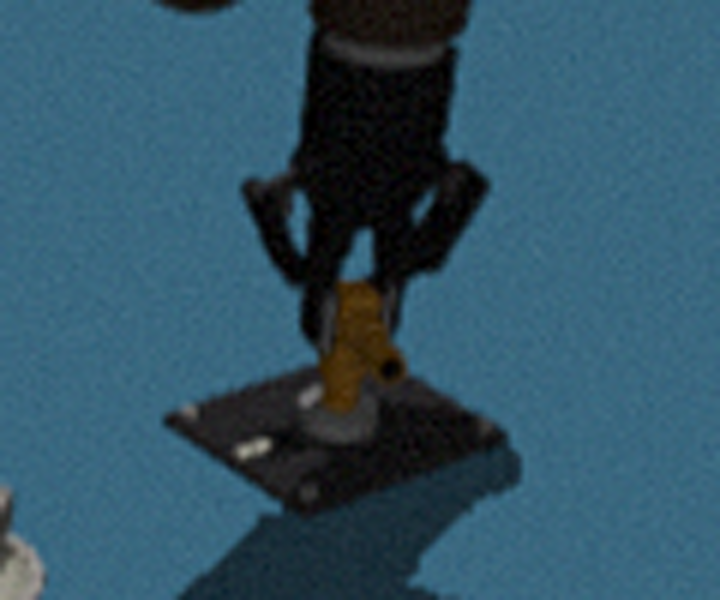

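View pics/j3.png

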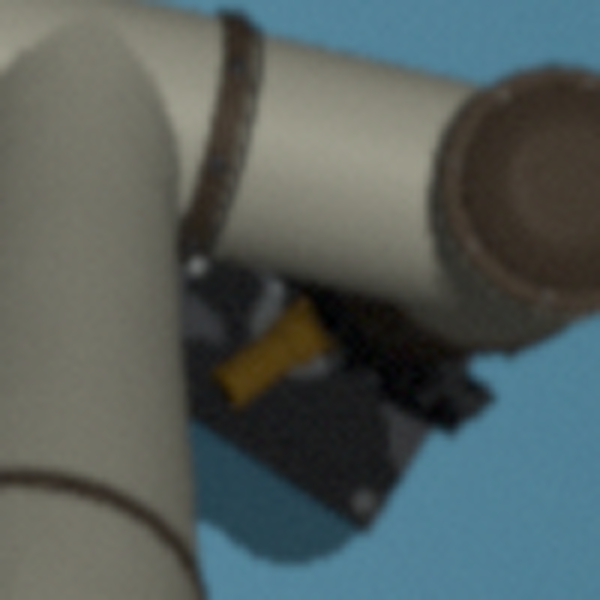

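{"fn": "drive_tool", "kwargs": {
  "plan": [
    [[0, 0, 0], 6],
    [[0, 0, 0], 8],
    [[0, 0, 0.0002], 8],
    [[0, 0, 0], 8],
    [[0, 0, 0], 8],
    [[0, 0, 0.0002], 8],
    [[0, 0, 0], 8],
    [[0, 0, 0], 6],
    [[0, 0, 0], 0],
    [[0, 0, 0], 0]
  ]
}}

```text
clock: 39.1
position: [499.1, -337.3, 81.8]
ee_rot: [-0.505, 0.863, -0.001, 0.001]
contact_force: [2.4, 4.0, 4.6]
gripper_width: 25.4
```

```bash
python3 st.py; python3 - <<'E'
from h import *
d,im=shot('side','j4',(290,120,410,220),6)
d,im=shot('top','j5',(350,200,450,300),6)
E
```

```text
39.1 [ 499.05 -337.27   81.77] psi 150.61511560781005 tilt [ 0.  0. -1.] F [2.43 3.98 4.64] T [ 1.33 -0.56 -0.12] w 25.43713725233798 [-0.33  0.52 -0.26 -0.   -0.79 -0.19]
```

View pics/j4.png

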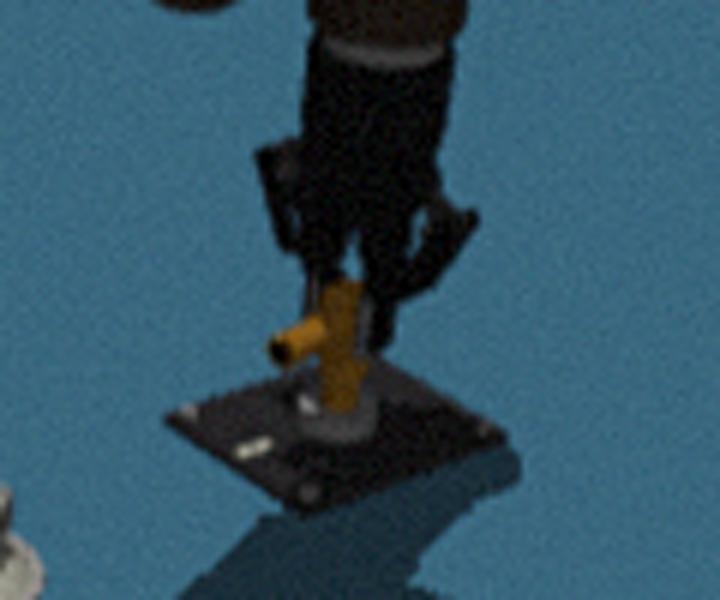

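View pics/j5.png

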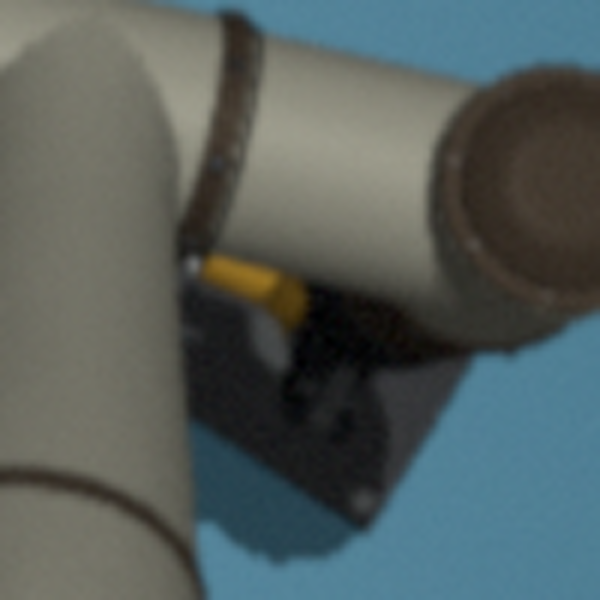

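```bash
cat > el.py <<'E'
from h import *
e=arm.get_image('side')
ax=np.array([498,-337.3])
for a in range(40,75,3):
    t=np.radians(a); print(a,(proj(e,[*(ax+58*np.array([np.cos(t),np.sin(t)])),73.2])-[290,120])*6)
t=np.radians(51);print('body',(proj(e,[*ax,91.5])-[290,120])*6,'mark',(proj(e,[*(ax+61*np.array([np.cos(t),np.sin(t)])),11])-[290,120])*6)
E
python3 el.py
```

```text
40 [250.21 335.2 ]
43 [253.15 337.7 ]
46 [256.35 340.15]
49 [259.8  342.54]
52 [263.51 344.87]
55 [267.44 347.13]
58 [271.61 349.31]
61 [275.99 351.4 ]
64 [280.57 353.41]
67 [285.34 355.31]
70 [290.29 357.11]
73 [295.4 358.8]
body [347.46 286.65] mark [247.56 446.27]
```

{"fn": "drive_tool", "kwargs": {
  "plan": [
    [[0, 0, 0], 4.5],
    [[0, 0, 0], 4.5],
    [[0, 0, 0], 0],
    [[0, 0, 0], 0],
    [[0, 0, 0], 0]
  ]
}}

```text
clock: 39.88
position: [499.2, -337.3, 81.7]
ee_rot: [-0.435, 0.9, -0.001, 0.001]
contact_force: [2.3, 4.3, 3.6]
gripper_width: 25.1
```

```bash
python3 st.py; python3 - <<'E'
from h import *
d,im=shot('side','j6',(290,120,410,220),6)
E
```

```text
39.875 [ 499.18 -337.35   81.73] psi 141.61712150664107 tilt [ 0.  0. -1.] F [2.3  4.33 3.55] T [ 1.18 -0.67 -0.12] w 25.104296015627074 [-0.33  0.52 -0.26 -0.   -0.79 -0.34]
```

View pics/j6.png

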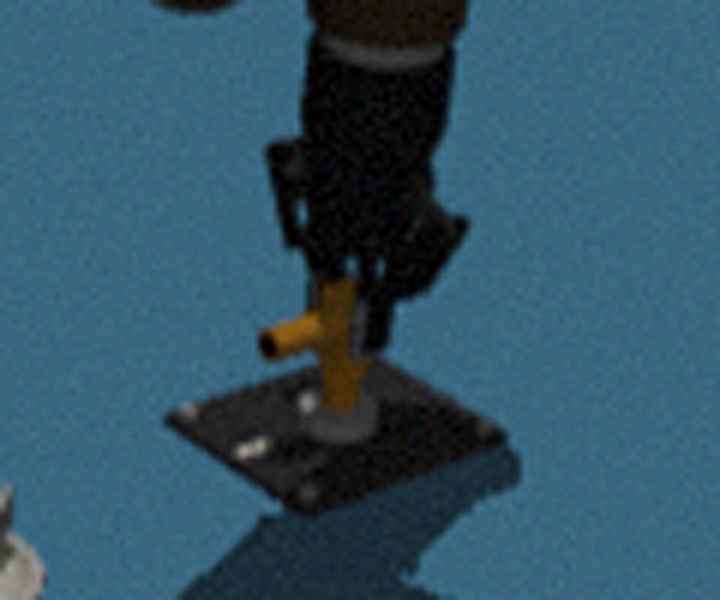

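{"fn": "drive_tool", "kwargs": {
  "plan": [
    [[0, 0, 0], 0],
    [[0, 0, 0], 0],
    [[0, 0, 0], 0],
    [[0, 0, 0], 0],
    [[0, 0, 0], 0]
  ],
  "fingers": -0.9
}}

```text
clock: 40.55
position: [497.4, -338.3, 80.9]
ee_rot: [-0.435, 0.901, 0.0, -0.0]
contact_force: [0.5, -0.1, -0.1]
gripper_width: 81.1
```

{"fn": "drive_tool", "kwargs": {
  "plan": [
    [[0, 0, -0.02], 0],
    [[0, 0, -0.04], 0],
    [[0, 0, -0.05], 0],
    [[0, 0, -0.05], 0],
    [[0, 0, -0.03], 10],
    [[0, 0, 0], 10],
    [[0, 0, 0], 10],
    [[0, 0, 0], 10],
    [[0, 0, 0], 11.6],
    [[0, 0, 0], 0]
  ]
}}

```text
clock: 41.8
position: [497.4, -338.2, 270.9]
ee_rot: [-0.008, 1.0, 0.0, -0.0]
contact_force: [-0.3, -0.3, -0.1]
gripper_width: 81.2
```

```bash
python3 st.py
```

```text
41.8 [ 497.43 -338.16  270.95] psi 90.89720668398887 tilt [-0.  0. -1.] F [-0.26 -0.33 -0.06] T [ 0.03 -0.03 -0.02] w 81.23267579520913 [-0.33  0.34 -0.03 -0.   -1.21 -1.23]
```

{"fn": "drive_tool", "kwargs": {
  "plan": [
    [[0, 0, 0], 0.9],
    [[0, 0.06, 0], 0],
    [[0, 0.06, 0], 0],
    [[0, 0.06, 0], 0],
    [[0, 0.06, 0], 0],
    [[0, 0.06, 0], 0],
    [[-0.015, 0.058, 0], 0],
    [[-0.015, 0.058, 0], 0],
    [[-0.015, 0.058, 0], 0],
    [[-0.015, 0.058, 0], 0],
    [[-0.015, 0.058, 0], 0],
    [[-0.015, 0.058, 0], 0]
  ],
  "fingers": 1
}}

```text
clock: 43.3
position: [589.2, 311.5, 271.1]
ee_rot: [0.0, 1.0, 0.0, 0.0]
contact_force: [1.4, 0.8, 0.8]
gripper_width: 0.0
```

{"fn": "drive_tool", "kwargs": {
  "plan": [
    [[0, 0, 0], 0],
    [[0, 0, 0], 0],
    [[0, 0, 0], 0]
  ]
}}

```text
clock: 43.68
position: [588.9, 308.5, 271.5]
ee_rot: [0.001, 1.0, 0.0, 0.0]
contact_force: [1.0, -1.1, 0.8]
gripper_width: -0.1
```

```bash
python3 st.py; python3 hm.py; python3 - <<'E'
from h import *
d,im=shot('top','k1',(365,210,445,290),8)
d,im=shot('side','k2',(300,150,400,220),7)
d,im=shot('side','k3',(225,190,365,390),3)
E
```

```text
43.675 [588.9  308.45 271.52] psi 89.83804250694071 tilt [ 0.  0. -1.] F [ 1.03 -1.12  0.8 ] T [ 0.02  0.04 -0.06] w -0.1350407962602607 [ 0.73  0.44  0.14  0.   -1.27 -2.3 ]
px [318.11 199.39] 250 ctr [ 668.19 -131.16] rect [ 667.96 -130.93] [44.51 42.59] ang 84.9
px [269.07 206.36] 250 ctr [660.54   5.66] rect [660.26   5.93] [44.25 42.38] ang 85.0
px [222.46 208.29] 243 ctr [666.53 134.12] rect [666.17 134.08] [41.45 42.58] ang 86.1
[588.97 308.37 271.65] -0.16787560262928575 43.725
```

View pics/k1.png

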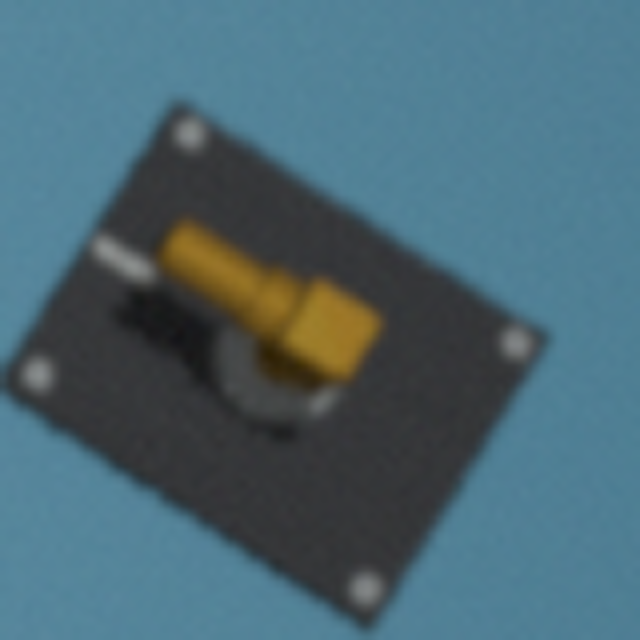

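View pics/k2.png

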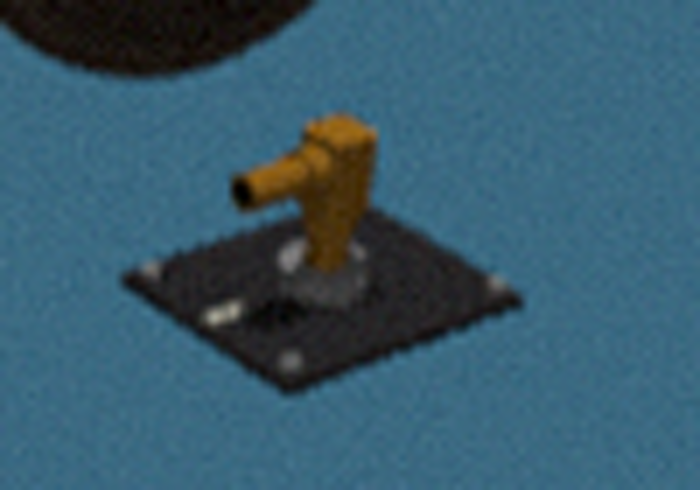

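View pics/k3.png

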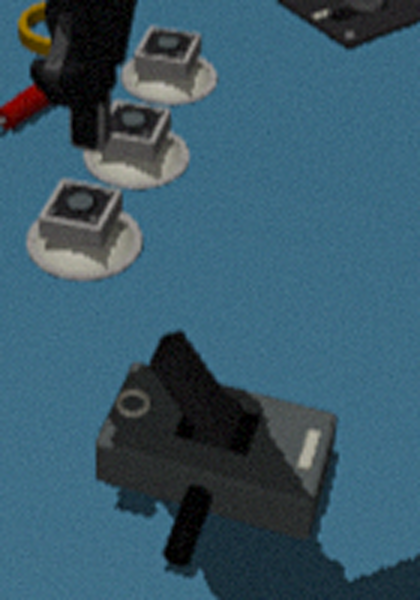

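```bash
python3 - <<'E'
from h import *
d=arm.get_image('top')
f=lambda x,y,z:plane(d,(x+.5)/8-.5+365,(y+.5)/8-.5+210,z)[:2]
an=lambda a,b:np.degrees(np.arctan2(*(b-a)[::-1]))
# body top-face corners
q=np.array([f(x,y,91.2) for x,y in((320,280),(383,322),(347,380),(285,335))]);print(q,q.mean(0),[np.round(an(q[i],q[(i+1)%4])%90,1) for i in range(4)])
b=q.mean(0)
for m in((178,240),(182,245)): print('outlet top',an(b,f(*m,80)),np.linalg.norm(f(*m,80)-b))
print('pipe edges',an(f(275,270,74),f(192,222,74)),an(f(255,325,74),f(168,262,74)))
c=[f(x,y,8) for x,y in((180,102),(548,335),(372,630),(8,388))]
c=np.array(c);print('plate',c.mean(0),an(c[1],c[0]),an(c[2],c[3]),'mark',an(c.mean(0),f(126,260,11)))
E
```

```text
[[ 513.93 -334.63]
 [ 498.63 -352.94]
 [ 481.11 -338.8 ]
 [ 497.26 -320.96]] [ 497.73 -336.83] [np.float64(50.1), np.float64(51.1), np.float64(47.9), np.float64(50.7)]
outlet top 51.571019330224466 55.7431820701146
outlet top 52.311555902905056 53.81278059420497
pipe edges 53.97927725663017 47.93292205138954
plate [ 497.09 -336.97] 51.42430594891193 50.646077174093605 mark 50.48768435134163
```

{"fn": "drive_tool", "kwargs": {
  "plan": [
    [[0, 0.013, 0.04], 0],
    [[0, 0, 0.05], 0],
    [[0, 0, 0.05], 0],
    [[0, 0, 0.03], 0],
    [[0, 0, 0], 0],
    [[0, 0, 0], 0],
    [[0.01, 0, 0], 0],
    [[0.01, 0, 0], 0],
    [[0.01, 0, 0], 0],
    [[0.01, 0, 0], 0],
    [[0, 0, 0], 0]
  ]
}}

```text
clock: 45.3
position: [548.7, 323.2, 101.8]
ee_rot: [0.001, 1.0, 0.001, 0.001]
contact_force: [1.8, 0.5, 0.9]
gripper_width: -0.0
```

{"fn": "drive_tool", "kwargs": {
  "plan": [
    [[0.01, 0, 0], 0],
    [[0.01, 0, 0], 0],
    [[0.01, 0, 0], 0],
    [[0.01, 0, 0], 0],
    [[0.01, 0, 0], 0],
    [[0.005, 0, 0], 0],
    [[0, 0, 0], 0],
    [[0, 0, 0], 0]
  ]
}}

```text
clock: 46.3
position: [494.1, 322.9, 101.2]
ee_rot: [0.001, 1.0, 0.0, 0.0]
contact_force: [1.7, -1.1, 2.9]
gripper_width: -0.0
```

{"fn": "drive_tool", "kwargs": {
  "plan": [
    [[-0.02, 0, -0.01], 0],
    [[-0.02, 0, -0.05], 0],
    [[0, 0, -0.05], 0],
    [[0, 0, -0.05], 0],
    [[0, 0, -0.04], 0],
    [[0, 0, 0], 0],
    [[0, 0, 0], 0],
    [[0, 0, 0], 0]
  ]
}}

```text
clock: 47.3
position: [533.3, 322.4, 299.0]
ee_rot: [0.001, 1.0, -0.001, -0.002]
contact_force: [0.5, 0.0, -0.9]
gripper_width: -0.0
```

```bash
python3 st.py; python3 hm.py; python3 - <<'E'
from h import *
d,im=shot('side','l3',(200,140,400,390),3)
d,im=shot('top','l4',(115,130,445,315),2)
E
```

```text
47.3 [533.35 322.36 298.99] psi 89.86657547947644 tilt [-0. -0. -1.] F [ 0.5   0.   -0.91] T [ 0.06 -0.04 -0.  ] w -0.03237376306609776 [ 0.8   0.36  0.08 -0.   -1.29 -2.38]
px [318.05 199.39] 252 ctr [ 668.19 -130.99] rect [ 667.96 -130.93] [44.51 42.59] ang 84.9
px [269.07 206.35] 252 ctr [660.6    5.66] rect [660.26   5.93] [44.25 42.38] ang 85.0
px [222.56 208.39] 247 ctr [666.22 133.85] rect [666.09 132.69] [44.01 42.74] ang 86.5
[533.51 322.42 299.19] 0.15886922561115763 47.35
```

View pics/l3.png

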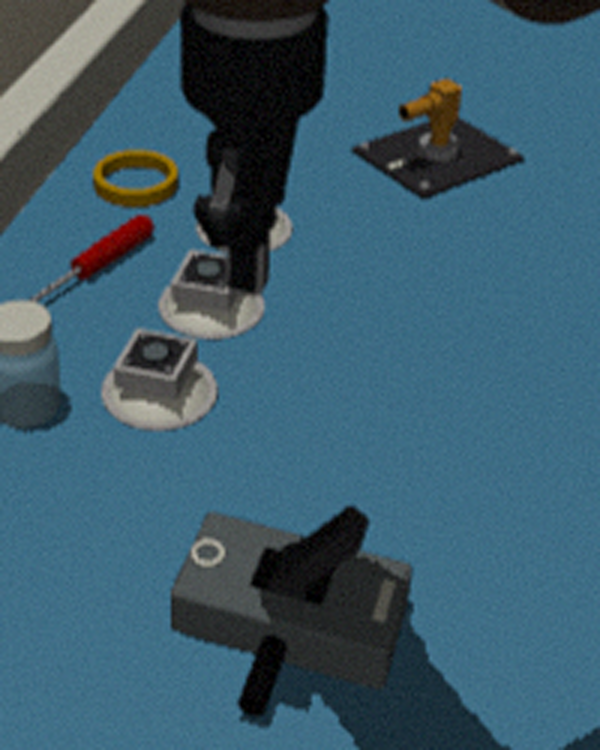

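View pics/l4.png

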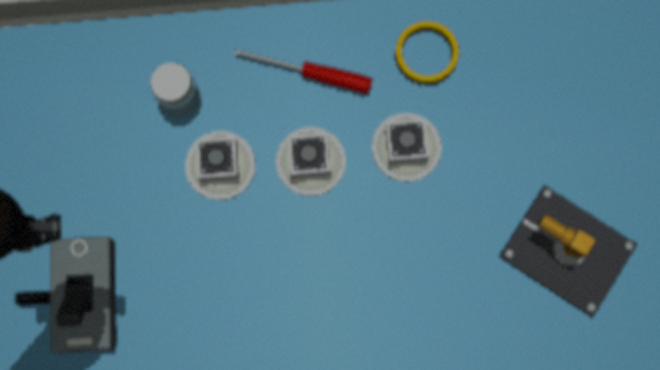

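The handle tip is back at its starting pixel (about 317,312 in the side view). All three housings are level on their rests and have not moved, and the outlet is on the mark. Handing in.

```bash
python3 -c "
from bench import arm
print(arm.job_done())"
```

```text
the job is handed in; nothing more can be done
None
```

The job is done and handed in at about 47 s. I threw the isolator to off, put each of the three housings on its own domed rest, screwed the elbow on, and threw the isolator back to on.

**Isolator:** the handle leans towards the bar again, with its tip within about 1 px of where it started.

**Housings:** in the top camera all three are level, within about 2 mm of their crowns, and did not move between later pictures. The side camera put objects about 5 mm off the top camera in y. I relied on the top view and on the robot's own positions.

**Elbow:** I turned it about 137° clockwise. The outlet reads 48–54° by different edges, about 51° overall, against 50.5–51.4° for the mark. That is inside the ±6.9° allowed, and it was never turned back.

**Bystanders:** the tape, screwdriver and jar appear unmoved. I judged this by eye and did not measure it. I saw no knocked housing and no grip slip.

The hand-in reports no verdict.

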